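# Lay the pinwheel floor of a brazing hearth and switch the extraction on

## Task

Finish the floor of the brazing hearth: slide the three loose firebricks along the plate, without lifting or tipping them (they crumble), into the three chalked places so that with the fixed brick they make a closed-up, square pinwheel against the back fence. Once the floor is laid, flip the toggle of the extraction isolator on the left over to on, away from the robot. Leave the tin, the jar and the brass disc on the hearth where they are.

Things in the scene. Friction and masses are not known exactly. Their poses are not given: they have to be found in the camera images.
- hearth: fixed dark steel hearth plate, 12 mm thick; bricks slide on it. Origin: on the table under the centre of the 220 x 220 mm pinwheel; x away from the robot, y left, z up. It reaches x -155 to +125, y -480 to +300 mm. Rear fence 32 mm high, front face at x +111 mm, y -115 to +115. White chalk outlines the three empty places; a 40 mm square hole stays in the middle.
- fixed_brick (a point): centre of the underside of the firebrick that is fixed on the plate at the rear left, of the same size as the loose ones, its length along the plate's y: x 20 to 110, y -20 to 110 mm in the plate's frame.
- slot_b (a point): centre of the empty place right of the fixed brick, on the plate's top face; axes as the plate's. The brick here lies with its length along the plate's x: x -20 to 110, y -110 to -20 mm in the plate's frame, far end at the fence (1 mm play), left side against the fixed brick's right end.
- slot_c (a point): centre of the empty place at the front right, on the plate's top face; axes as the plate's. The brick here lies with its length along the plate's y: x -110 to -20, y -110 to 20 mm in the plate's frame, against the near end of the brick in slot_b.
- slot_d (a point): centre of the empty place at the front left, on the plate's top face; axes as the plate's. The brick here lies with its length along the plate's x: x -110 to 20, y 20 to 110 mm in the plate's frame, far end against the fixed brick, right side against the left end of the brick in slot_c.
- brick_1: loose cream firebrick, 130 x 90 x 50 mm high, 0.3 to 0.6 kg, flat on the hearth plate; the three are alike and any may fill any place. Origin: centre of its underside; x along its 130 mm length, y along its 90 mm width, z up. Starts just right of the pinwheel, length roughly along the plate's x (up to 17 degrees off).
- brick_2: loose cream firebrick, 130 x 90 x 50 mm high, 0.3 to 0.6 kg, flat on the hearth plate; the three are alike and any may fill any place. Origin: centre of its underside; x along its 130 mm length, y along its 90 mm width, z up. Starts at the far right of the plate, length roughly along the plate's y (up to 17 degrees off).
- brick_3: loose cream firebrick, 130 x 90 x 50 mm high, 0.3 to 0.6 kg, flat on the hearth plate; the three are alike and any may fill any place. Origin: centre of its underside; x along its 130 mm length, y along its 90 mm width, z up. Starts left of the pinwheel, length roughly along the plate's x (up to 17 degrees off).
- isolator: the extraction isolator, fixed on the table left of the plate: grey box 90 (x) x 70 (y) x 50 mm high, two ears 68 mm high (18 mm either side of the toggle's middle plane) carry the toggle's pivot, which lies 60 mm above the table. Origin: under its centre on the table; its x (from off to on) points away from the robot, give or take 23 degrees.
- toggle (a joint): angle of the isolator's toggle in rad: 0 = off, leaning 0.6 rad towards the isolator's -x; 1.2 = on, leaning 0.6 rad towards +x. Over-centre: its weight drops it to the nearer stop once past upright (0.6). A push of about 1 N moves it.
- toggle_tip (a point): top end of the toggle's handle, 74 mm from the pivot along the toggle; the handle is a black grip 24 mm thick and 36 mm long at the end of a steel blade. With the toggle off it is 42 mm to the -x side of the pivot and 121 mm above the table.
- flux_tin: bystander: aluminium tin, 40 mm across, 42 mm high, standing near the plate's rear edge right of the fence. Origin: centre of its underside.
- flux_jar: bystander: small jar, 40 mm across, 46 mm high, standing near the plate's rear edge, farther right. Origin: centre of its underside.
- end_cap: bystander: brass disc 34 mm across, 18 mm high, lying on top of the fixed brick. Origin: centre of its underside.

How it is judged:
By the outcome, as a careful person would: the job done as asked, in the order asked, and still so for the second after the job is handed in, with the robot touching nothing.
It also fails if it takes over 72 s, if anything falls off the work surface, if the arm or the gripper's body presses on something with over 40 N, if the wrist force passes 120 N, or if a joint passes its speed limit or range.

## Robot

A 6-joint arm with a two-finger parallel gripper is mounted at the origin on the work surface. World frame = base frame: x ahead of the robot, y to its left, z up, the work surface at z = 0. Lengths are in m, angles in degrees, forces in N, time in s.
With the tool pointing down it reaches from about 0.325 to 0.9 m from the base axis. Payload 3.5 kg.
Tool frame: the origin (TCP) lies at the very end of the fingers, on their centre line; the grasp point (between the pads) lies 19 mm behind it (manip.tcp_to_grasp is the distance from the TCP to the grasp point, in m); z points along the fingers, y is the line along which they close (so a half turn about z gives the same grasp; the last joint's range is limited). The gripper opens to 85 mm and grips with 20 to 120 N. Pads are 22 mm wide; open, the fingers measure 114 mm over their backs; the gripper's body (76 mm by 85 mm) begins 54 mm behind the grasp point. The pads swing forward as they close: fully open they stand 13 mm farther back than shut.
Start: joints at [69.649, 15.837, -1.513, 72.651, 0, 84.076], TCP at [0.156, 0.605, 0.231] pointing down, gripper open.
Joint ranges: [-178.77, 178.77], [-48.84, 107.48], [-61.69, 71.31], [-111.58, 123.2], [-90, 87.43], [-180, 180]. Speed limits (degrees/s): [147.25, 147.25, 180, 180, 180, 180].

## Interface

Orientations are given as a 3x3 rotation matrix whose columns are the frame's x, y, z axes.
In Python, from station import manip, ticket, get_image, camera_info gives the robot as it stands (manip), with the cameras as plain functions and the job (ticket).
- The arm moves only by the shell command python3 nudge.py 'ROWS' [FORCE]. ROWS is a JSON list of rows, 1 to 5 of them, each of 7 numbers: dx, dy, dz in m, then a rotation vector rx, ry, rz in degrees, then the finger opening in m; each row shifts and turns the commanded pose from where the row before left it, along the tool's axes as they then stand; what a row does not reach is not made up. A row lasts 1/12 s, in which the tool goes at most 0.0417 m and 7.16 degrees, less where a joint would pass 70% of its speed; a pose out of reach is approached as far as the arm can. The fingers move at their own pace and stop on an object; FORCE is the grip in N (left out, the last holds). Time passes only in rows, so rows that do not move let the fingers close. It prints the time, the measured TCP pose, the force, the opening and the grip force at its end.
- manip.get_state(): the state, without advancing time (a new reading comes with each control period).
- get_image(name): name is "scene" or "side" or "wrist"; returns the picture (480x640x3 uint8, blue, green, red); there is no depth.
- camera_info(name): a dict with "fx", "fy", "cx", "cy" (pixels), "k1" (the pictures are not rectified: a ray, as slopes to the right and down, at radius r is drawn at 1 + k1 r^2 times it, then the intrinsics apply), "world_from_camera" (4x4, takes a point from camera to world coordinates); the wrist camera has in their place "mount" (4x4, takes a point from camera to tool coordinates, whose origin is the TCP and whose axes are the flange's). Camera axes: x right, y up, looking along -z (the intrinsics and any distortion apply to the point x, -y, -z); pixel columns grow to the right and rows downward; lengths in m; the calibration is good to about 2 mm. A picture is of the moment at which its call begins: read the wrist's pose just before it. camera_info takes no time and is no camera call.
- ticket.hand_in(): hands the job in; it is judged then, once.
The state is a dict: "time_s": time; "joint_positions": joint angles; "joint_velocities": joint speeds; "joint_torque": joint torques, N m; "tool_pos": TCP position; "tool_rot": TCP orientation; "force": force on the tool from outside, world axes, zero at the start; "ft_torque": the same for the moment, N m; "width": finger opening in m; "grip_force": force on a finger pad.
Only numpy, scipy, OpenCV 4.12 (cv2) and the standard library are available. Lean on these libraries where they do the work, as an engineer would, in place of code of your own. Each camera call takes 0.05 s, during which the arm holds its last target. There are 200 camera calls.

## Working session

There is one attempt and no reset: what is moved stays moved. The work goes in short steps, Python scripts to look and compute and a shell command to move; the robot and the scene stay as the last step left them, time stands still between calls to the robot, and variables do not carry over. Pictures are saved under pics/ and viewed, at most 11 in all, crops included, and the job is handed in when it is done.

```bash
ls; mkdir -p pics; python3 - <<'E'
from station import manip, ticket, get_image, camera_info
import cv2,numpy as np
np.set_printoptions(precision=4,suppress=True)
s=manip.get_state();print(s['time_s'],s['tool_pos'],s['tool_rot'],s['width'])
for n in("scene","side","wrist"):
    i=camera_info(n);print(n,i)
    cv2.imwrite(f"pics/{n}0.png",get_image(n))
E
```

```text
nudge.py
pics
station.py
0.0 [0.1555 0.6046 0.2301] [[-0.9685  0.2492 -0.0008]
 [ 0.2492  0.9685 -0.0022]
 [ 0.0002 -0.0023 -1.    ]] 0.08568410435786283
scene {'fx': 529.2655442046714, 'fy': 529.2655442046714, 'cx': 333.27294162244783, 'cy': 241.43703044485724, 'k1': 0.046695447686670014, 'world_from_camera': array([[ 0.1025, -0.6438,  0.7583,  1.5219],
       [ 0.9946,  0.0545, -0.0882, -0.0665],
       [ 0.0154,  0.7633,  0.6459,  0.8851],
       [ 0.    ,  0.    ,  0.    ,  1.    ]])}
side {'fx': 488.5487873515283, 'fy': 488.5487873515283, 'cx': 320.39983361230895, 'cy': 248.3123614828725, 'k1': -0.06687161482961738, 'world_from_camera': array([[ 0.9654,  0.1695, -0.198 ,  0.3381],
       [-0.2606,  0.6436, -0.7197, -0.8799],
       [ 0.0055,  0.7464,  0.6655,  0.9285],
       [ 0.    ,  0.    ,  0.    ,  1.    ]])}
wrist {'fx': 416.65928362744137, 'fy': 416.65928362744137, 'cx': 320.58659437461756, 'cy': 241.68565613687946, 'k1': -0.05757512510786517, 'mount': array([[-0.001 ,  0.9613,  0.2756,  0.0714],
       [ 1.    ,  0.0011, -0.0005, -0.0008],
       [-0.0008,  0.2756, -0.9613, -0.1422],
       [ 0.    ,  0.    ,  0.    ,  1.    ]])}
```

View pics/scene0.png

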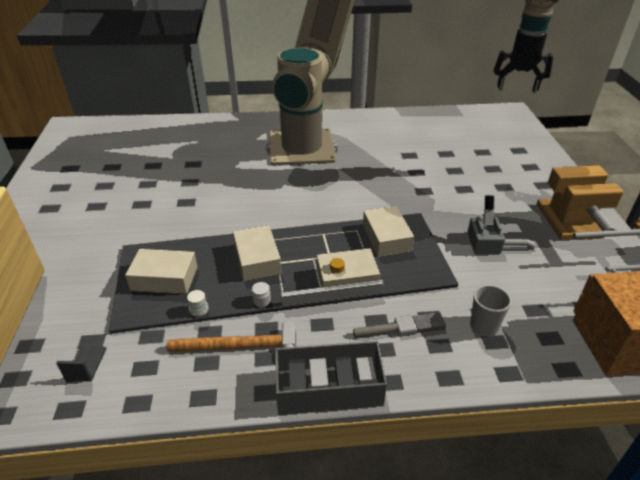

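View pics/side0.png

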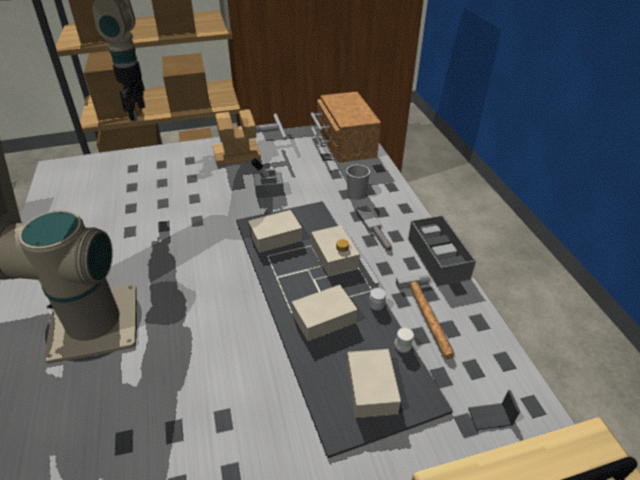

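The scene camera looks toward the robot. It shows the plate at (115–455, 215–325), brick 2 at (163,270), brick 1 at (257,252), brick 3 at (387,230), the fixed brick with the brass disc at (348,267), and the isolator at (488,235). The side view shows the same layout. Next I'll do coarse geometry by mask and ray.

```bash
cat > h.py <<'E'
import cv2,numpy as np
from station import manip, ticket, get_image, camera_info
np.set_printoptions(precision=4,suppress=True)
def cam(n,s=None):
    i=camera_info(n)
    if n=="wrist":
        T=np.eye(4);T[:3,:3]=s['tool_rot'];T[:3,3]=s['tool_pos'];W=T@i['mount']
    else: W=i['world_from_camera']
    return i,W
def rays(c,px):
    i,W=c; px=np.asarray(px,float).reshape(-1,2)
    d=np.c_[(px[:,0]-i['cx'])/i['fx'],(px[:,1]-i['cy'])/i['fy']];u=d.copy()
    for _ in range(20): u=d/(1+i['k1']*(u**2).sum(1,keepdims=True))
    return W[:3,3],np.c_[u[:,0],-u[:,1],-np.ones(len(u))]@W[:3,:3].T
def onz(c,px,z):
    o,d=rays(c,px); return (o+d*((z-o[2])/d[:,2])[:,None])[:,:2]
def proj(c,P):
    i,W=c;p=(np.atleast_2d(P)-W[:3,3])@W[:3,:3];u=np.c_[p[:,0],-p[:,1]]/-p[:,2:]
    u=u*(1+i['k1']*(u**2).sum(1,keepdims=True));return u*i['fx']+[i['cx'],i['cy']]
def tri(c1,p1,c2,p2):
    o1,d1=rays(c1,p1);o2,d2=rays(c2,p2);d1=d1[0];d2=d2[0]
    t=np.linalg.lstsq(np.c_[d1,-d2],o2-o1,rcond=None)[0];a=o1+t[0]*d1;b=o2+t[1]*d2
    return (a+b)/2,np.linalg.norm(a-b)
E
python3 - <<'E'
from h import *
for n in("scene","side"):
    im=cv2.imread(f"pics/{n}0.png");c=cam(n)
    h,s,v=cv2.split(cv2.cvtColor(im,cv2.COLOR_BGR2HSV))
    m=((v<75)).astype(np.uint8)
    k,l,st,ce=cv2.connectedComponentsWithStats(m)
    for j in range(1,k):
        if st[j,4]>150: print(n,'dark',st[j],ce[j],onz(c,ce[j],.012))
    m=((v>120)&(s>30)&(s<110)&(h>15)&(h<35)).astype(np.uint8)
    k,l,st,ce=cv2.connectedComponentsWithStats(m)
    for j in range(1,k):
        if 200<st[j,4]<5000:
            print(n,'brick',st[j],ce[j],onz(c,ce[j],.05))
    for p in ([(163,257),(163,283),(387,222)] if n=="scene" else [(372,370),(372,406)]): print(p,im[p[1],p[0]],h[p[1],p[0]],s[p[1],p[0]])
    P={'scene':[(119,240),(111,325),(455,286),(420,217)],'side':[(237,216),(332,456),(451,411),(322,204)]}[n]
    print('corners',onz(c,P,.012))
E
```

```text
scene dark [    0     0   207   187 24337] [92.1558 62.2767] [[-0.7129 -0.8125]]
scene dark [ 204    0  118  155 4504] [277.3237  95.6528] [[-0.3629 -0.0696]]
scene dark [ 296    0   55   67 2219] [323.3276  25.6291] [[-1.1203  0.1708]]
scene dark [ 322    0   91  108 3101] [365.1822  48.4015] [[-0.8143  0.3306]]
scene dark [ 492    0   68   94 3034] [528.1496  45.4038] [[-0.7915  1.0698]]
scene dark [604  68  36  33 559] [623.8283  80.9946] [[-0.3827  1.2977]]
scene dark [537 114  54  14 585] [564.6393 120.3402] [[-0.0872  0.9265]]
scene dark [340 167  59  13 463] [366.9784 172.5875] [[0.1852 0.1872]]
scene dark [288 169  51  17 688] [311.7936 176.8154] [[0.195  0.0195]]
scene dark [ 497  170  124   78 3631] [561.3927 212.3856] [[0.427  0.6874]]
scene dark [626 193  14  36 284] [634.0352 214.2183] [[0.4518 0.8786]]
scene dark [  108   214   425   120 16127] [284.8285 275.2057] [[ 0.6103 -0.0744]]
scene dark [276 236  50  24 845] [300.3089 247.6036] [[ 0.5137 -0.0324]]
scene dark [281 260  43  31 972] [300.4465 275.9805] [[ 0.6161 -0.0377]]
scene dark [ 572  276   68  101 4039] [606.
[... 5481 characters left out ...]
 268.6388] [[ 1.0836 -0.1401]]
side brick [ 111  284   25   63 1023] [125.5758 312.4927] [[ 0.0927 -0.0331]]
side brick [ 292  285   65   43 1591] [323.5915 305.9038] [[ 0.553  -0.1314]]
side brick [518 298  52  30 314] [545.7516 311.3376] [[ 1.0636 -0.2873]]
side brick [570 303  34  40 279] [584.5233 318.8029] [[ 1.1416 -0.3333]]
side brick [ 46 310  19  51 406] [ 56.5887 338.9187] [[-0.0606 -0.0758]]
side brick [537 318  32  31 222] [551.7162 334.8919] [[ 1.0351 -0.3534]]
side brick [ 348  349   53   57 2350] [372.7949 377.2702] [[ 0.5998 -0.3498]]
(372, 370) [166 187 198] 20 41
(372, 406) [74 84 89] 20 43
corners [[ 0.4036  0.3188]
 [ 0.4758 -0.4746]
 [ 0.7406 -0.4474]
 [ 0.6702  0.3118]]
```

```bash
R='' 
python3 nudge.py '[[0,0,-0.04,0,0,-6.5,0.05],[0,0,-0.04,0,0,-6.5,0.05],[0,0,-0.04,0,0,-6.3,0.05],[-0.016,-0.038,-0.003,0,0,0,0.05],[-0.016,-0.038,-0.003,0,0,0,0.05]]'
python3 nudge.py '[[-0.016,-0.038,-0.003,0,0,0,0.05],[-0.016,-0.038,-0.003,0,0,0,0.05],[-0.016,-0.038,-0.003,0,0,0,0.05],[-0.016,-0.038,-0.003,0,0,0,0.05],[-0.016,-0.038,-0.003,0,0,0,0.05]]'
python3 nudge.py '[[-0.016,-0.038,-0.003,0,0,0,0.05],[-0.016,-0.038,-0.003,0,0,0,0.05],[-0.016,-0.038,-0.003,0,0,0,0.05],[-0.016,-0.038,-0.003,0,0,0,0.05],[-0.016,-0.038,-0.003,0,0,0,0.05]]'
python3 nudge.py '[[-0.016,-0.038,-0.003,0,0,0,0.05],[-0.016,-0.038,-0.003,0,0,0,0.05],[-0.016,-0.038,-0.003,0,0,0,0.05],[-0.016,-0.038,-0.003,0,0,0,0.05],[-0.016,-0.038,-0.003,0,0,0,0.05]]'
python3 nudge.py '[[0,0,0,0,0,0,0.05],[0,0,0,0,0,0,0.05],[0,0,0,0,0,0,0.05]]'
python3 - <<'E'
from h import *
s=manip.get_state();im=get_image("wrist")
cv2.imwrite("pics/w1.png",im);np.savez("w1.npz",p=s['tool_pos'],r=s['tool_rot'])
E
```

```text
time_s: 0.57
tool_pos: [0.1948, 0.5344, 0.3607]
tool_rot: [[-0.996, -0.088, 0.003], [-0.088, 0.996, 0.006], [-0.004, 0.006, -1.0]]
force: [1.0, -1.3, -0.6]
width: 0.0503
grip_force: 0.0
time_s: 0.98
tool_pos: [0.2901, 0.3479, 0.3722]
tool_rot: [[-0.996, -0.086, -0.0], [-0.086, 0.996, -0.0], [0.0, -0.0, -1.0]]
force: [1.6, -0.2, -0.7]
width: 0.0502
grip_force: 0.0
time_s: 1.4
tool_pos: [0.3859, 0.1653, 0.3874]
tool_rot: [[-0.996, -0.085, 0.0], [-0.085, 0.996, 0.0], [-0.0, 0.0, -1.0]]
force: [1.3, 0.2, -0.1]
width: 0.0504
grip_force: 0.0
time_s: 1.82
tool_pos: [0.4819, -0.0174, 0.4023]
tool_rot: [[-0.996, -0.084, -0.0], [-0.084, 0.996, 0.0], [-0.0, 0.0, -1.0]]
force: [1.0, 1.7, -1.1]
width: 0.0502
grip_force: 0.0
time_s: 2.07
tool_pos: [0.4811, -0.0151, 0.4018]
tool_rot: [[-0.996, -0.084, -0.002], [-0.084, 0.996, 0.001], [0.001, 0.001, -1.0]]
force: [-0.2, 0.3, -1.1]
width: 0.0504
grip_force: 0.0
```

View pics/w1.png

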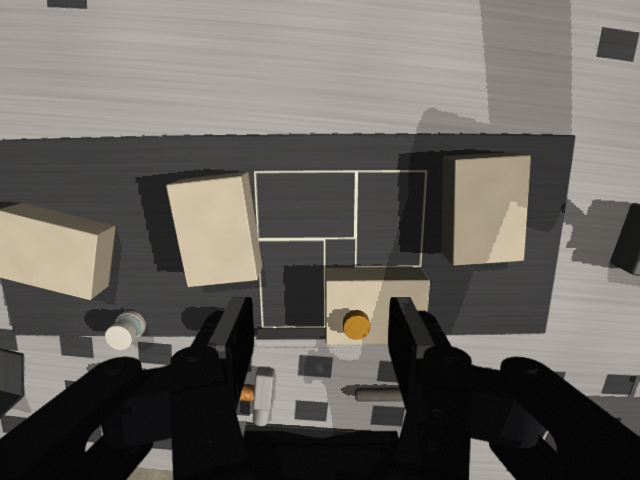

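The wrist view shows the chalk lines clearly, with outer corners (255,172), (427,172), (258,240), (358,238), (263,326), (325,326). Brick 1's top is (168,185), (247,173), (257,280), (190,286). Brick 3's top is (454,157), (530,155), (524,262), (454,265). Brick 2 is cut off at the left, so I'll take a second view shifted right.

```bash
python3 nudge.py '[[0,-0.04,0,0,0,0,0.05],[0,-0.04,0,0,0,0,0.05],[0,-0.04,0,0,0,0,0.05],[0,0,0,0,0,0,0.05],[0,0,0,0,0,0,0.05]]' | head -2
python3 nudge.py '[[0,0,0,0,0,0,0.05],[0,0,0,0,0,0,0.05]]' | head -2
python3 - <<'E'
from h import *
s=manip.get_state();im=get_image("wrist")
cv2.imwrite("pics/w2.png",im);np.savez("w2.npz",p=s['tool_pos'],r=s['tool_rot'])
def C(n):
    z=np.load(n+".npz");return cam("wrist",dict(tool_pos=z['p'],tool_rot=z['r']))
c1,c2=C("w1"),C("w2")
g=[cv2.cvtColor(cv2.imread(f"pics/{n}.png"),cv2.COLOR_BGR2GRAY) for n in("w1","w2")]
def sub(i,P,w=4): return cv2.cornerSubPix(g[i],np.float32(P).reshape(-1,1,2),(w,w),(-1,-1),(3,50,.01)).reshape(-1,2)
P={'chalk':[(255,172),(427,172),(258,240),(263,326),(325,326),(356,172)],
'b1':[(168,185),(247,173),(190,286)],'b3':[(454,157),(530,155),(524,262),(454,265)],'plate':[(575,135),(546,333)],'fixed':[(326,278),(428,279)]}
Z={'chalk':.012,'b1':.062,'b3':.062,'plate':.012,'fixed':.062}
for k,p in P.items():
    q1=sub(0,p);guess=proj(c2,np.c_[onz(c1,q1,Z[k]),[Z[k]]*len(p)]);q2=sub(1,guess)
    print(k)
    for a,b,gg in zip(q1,q2,guess):
        X,e=tri(c1,a,c2,b);print(a,b,gg,X,'gap',round(e,4),onz(c1,a,Z[k])[0])
E
```

```text
time_s: 2.53
tool_pos: [0.4915, -0.1347, 0.402]
time_s: 2.7
tool_pos: [0.4915, -0.1329, 0.4026]
chalk
[254.0528 171.1772] [347.3975 170.4314] [347.3311 170.1617] [ 0.4756 -0.0998  0.0124] gap 0.0003 [ 0.4755 -0.0999]
[426.2676 170.4575] [516.9437 170.6266] [517.155  170.7791] [0.4562 0.1187 0.0107] gap 0.0002 [0.4562 0.1184]
[258.8171 238.8106] [349.7557 237.8895] [347.8989 237.8213] [ 0.5611 -0.0885  0.0229] gap 0.0001 [ 0.5642 -0.0899]
[262.3121 327.3348] [345.2541 326.4857] [345.4864 326.3157] [ 0.6948 -0.0798  0.0106] gap 0.0002 [ 0.6939 -0.0796]
[325.5735 325.3718] [409.2681 328.2024] [408.6012 324.2581] [0.6834 0.0092 0.0177] gap 0.0055 [0.6833 0.0094]
[356.3505 170.4214] [448.3516 170.4317] [448.8958 170.1984] [0.4643 0.0298 0.0089] gap 0.0003 [0.4639 0.0295]
b1
[165.955  184.5903] [266.7258 183.1151] [267.0887 182.943 ] [ 0.4934 -0.1955  0.0603] gap 0.0002 [ 0.493  -0.1949]
[247.1617 171.4609] [347.3972 170.4316] [350.0661 170.4002] [ 0.472  -0.1025  0.0492] gap 0.0 [ 0.4703 -0.1004]
[187.4482 286.5487] [281.4388 285.6874] [281.7774 285.4987] [ 0.6198 -0.1706  0.0603] gap 0.0002 [ 0.619  -0.1701]
b3
[454.8713 159.6201] [554.4734 160.6186] [554.5917 160.4353] [0.4368 0.1366 0.0615] gap 0.0002 [0.4366 0.1364]
[529.9242 155.2892] [626.439  157.1377] [626.1667 156.9004] [0.4237 0.2227 0.0636] gap 0.0003 [0.4236 0.2234]
[523.2415 260.0691] [613.2999 259.759 ] [613.2618 259.5958] [0.55   0.2427 0.0622] gap 0.0002 [0.55   0.2428]
[453.0031 264.7636] [545.7786 264.4146] [545.8999 264.0874] [0.5635 0.156  0.0614] gap 0.0004 [0.5631 0.1558]Traceback (most recent call last):
  File "<stdin>", line 13, in <module>
  File "<stdin>", line 8, in sub
cv2.error: OpenCV(4.12.0) /io/opencv/modules/imgproc/src/cornersubpix.cpp:99: error: (-215:Assertion failed) Rect(0, 0, src.cols, src.rows).contains(cT) in function 'cornerSubPix'
```

View pics/w2.png

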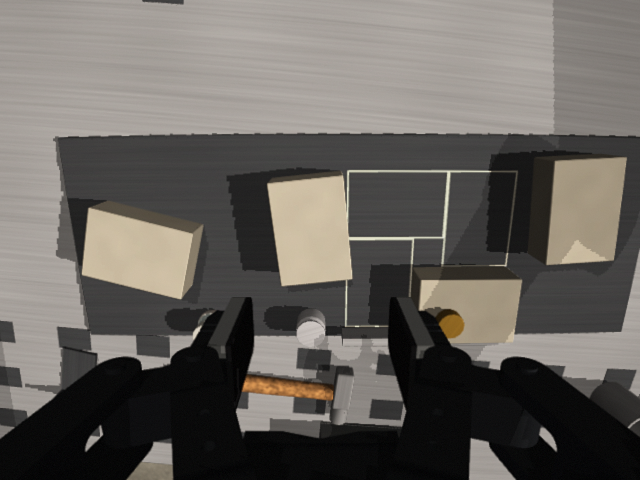

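Both views agree on the heights: plate top at 0.012, brick tops at about 0.062. In w2 brick 2's top is about (89,207), (197,231), (183,298), (82,275). Next I'll compute the plate frame and the brick poses.

```bash
cat >> h.py <<'E'
O=np.array([.5751,.0194]);YAW=np.radians(5.15)
Rp=np.array([[np.cos(YAW),-np.sin(YAW)],[np.sin(YAW),np.cos(YAW)]])
def plate(p): return (np.atleast_2d(p)[:,:2]-O)@Rp*1000   # mm
def world(q): return np.atleast_2d(q)/1000@Rp.T+O
def loadcam(n):
    z=np.load(n+".npz");return cam("wrist",dict(tool_pos=z['p'],tool_rot=z['r']))
def snap(n):
    s=manip.get_state();im=get_image("wrist");cv2.imwrite(f"pics/{n}.png",im);np.savez(n+".npz",p=s['tool_pos'],r=s['tool_rot']);return im
def tops(im,c,vmin=150,seeds=None,z=.062):
    "top faces: bright cream blobs -> rectangle in plate frame (mm)"
    h,s,v=cv2.split(cv2.cvtColor(im,cv2.COLOR_BGR2HSV));m=((v>vmin)&(s>40)&(s<140)&(h>12)&(h<32)).astype(np.uint8)
    m=cv2.morphologyEx(m,cv2.MORPH_OPEN,np.ones((5,5)));out=[]
    for k in cv2.findContours(m,0,1)[0]:
        if cv2.contourArea(k)<2500: continue
        q=plate(onz(c,k.reshape(-1,2),z));(x,y),(w,l),a=cv2.minAreaRect(np.float32(q))
        if w<l: w,l,a=l,w,a-90
        out.append((round(x,1),round(y,1),round(w,1),round(l,1),round((a+90)%180-90,1)));print('rect cx cy L W ang',out[-1],'px',k.reshape(-1,2).mean(0))
    return out
E
python3 - <<'E'
from h import *
for n in("w1","w2"):
    im=cv2.imread(f"pics/{n}.png");c=loadcam(n);print(n)
    for v in (150,165): tops(im,c,v)
c=loadcam("w1");g=cv2.cvtColor(cv2.imread("pics/w1.png"),cv2.COLOR_BGR2GRAY)
q=cv2.cornerSubPix(g,np.float32([(326,278),(428,279)]).reshape(-1,1,2),(4,4),(-1,-1),(3,50,.01)).reshape(-1,2)
print('fixed',q,plate(onz(c,q,.062)))
print('b3',plate([[.4368,.1366],[.4237,.2227],[.55,.2427],[.5635,.156]]))
hsv=cv2.cvtColor(cv2.imread("pics/w2.png"),cv2.COLOR_BGR2HSV)
for p in [(150,255),(150,218),(192,265),(310,230),(580,200),(470,290),(460,273)]:print(p,hsv[p[1],p[0]])
E
```

```text
w1
rect cx cy L W ang (64.6, 44.6, 126.7, 87.7, 89.5) px [370.1529 309.92  ]
rect cx cy L W ang (-14.0, -368.4, 124.1, 88.8, 75.1) px [ 46.2317 254.6381]
rect cx cy L W ang (-41.6, -155.0, 128.3, 89.6, 5.9) px [212.9623 230.8377]
rect cx cy L W ang (-66.0, 177.2, 127.6, 87.4, 3.6) px [490.3649 209.4741]
rect cx cy L W ang (64.5, 30.5, 98.5, 87.7, 89.5) px [362.8318 312.5711]
rect cx cy L W ang (-14.0, -368.5, 123.6, 88.3, 75.2) px [ 46.4665 254.7732]
rect cx cy L W ang (-41.5, -155.1, 127.9, 89.2, 5.8) px [213.0263 230.9766]
rect cx cy L W ang (-65.7, 177.6, 127.1, 86.4, 3.7) px [490.0409 210.0468]
w2
rect cx cy L W ang (64.4, 44.4, 128.2, 87.4, 89.5) px [471.8447 307.8012]
rect cx cy L W ang (-14.3, -371.5, 128.9, 88.8, 75.2) px [135.7061 253.0848]
rect cx cy L W ang (-41.6, -155.8, 128.3, 88.4, 5.8) px [310.4971 229.6098]
rect cx cy L W ang (-65.6, 177.1, 127.5, 87.2, 3.5) px [585.1098 209.8279]
rect cx cy L W ang (-14.6, -371.6, 128.2, 88.5, 74.9) px [135.5106 253.1611]
rect cx cy L W ang (-41.5, -155.8, 127.8, 88.1, 5.8) px [310.718  229.6483]
fixed [[324.7999 281.2639]
 [429.1592 279.6279]] [[ 20.5584 -21.0634]
 [ 19.5374 108.5591]]
b3 [[-127.2214  129.1412]
 [-132.5399  216.0695]
 [  -4.9545  224.6516]
 [   0.7085  137.0898]]
(150, 255) [ 19  52 202]
(150, 218) [19 62 87]
(192, 265) [ 19  59 138]
(310, 230) [ 19  49 204]
(580, 200) [ 18  56 164]
(470, 290) [ 20  56 164]
(460, 273) [18 65 47]
```

```bash
sed -i 's/^O=.*/O=np.array([.5754,.0199]);YAW=np.radians(4.95)/' h.py
cat >> h.py <<'E'
def go(x,y,z,ang):
    "delta to plate (x,y) mm, TCP height z m, with tool x at ang deg in plate frame: rz, then dx dy dz in the tool's axes after turning"
    s=manip.get_state();p=s['tool_pos'];r=s['tool_rot'];cur=np.degrees(np.arctan2(r[1,0],r[0,0])-YAW)
    rz=-((ang-cur+180)%360-180);d=world([x,y])[0]-p[:2];a=np.radians(ang)+YAW
    tx=np.array([np.cos(a),np.sin(a)]);ty=np.array([tx[1],-tx[0]])
    print('at',plate(p)[0],round(p[2],4),'t',s['time_s'],'rz %.1f  tool d %.4f %.4f %.4f'%(rz,d@tx,d@ty,p[2]-z),'F',np.round(s['force'],1),'j',np.round(s['joint_positions'],0))
E
python3 - <<'E'
from h import *
c=loadcam("w2")
for v in(150,):tops(cv2.imread("pics/w2.png"),c,v)
print('tin,jar top',plate(onz(c,[(311,322),(207,320)],.056)))
go(-41,-240,.12,90);go(-41,-240,.12,-90)
E
```

```text
rect cx cy L W ang (63.9, 44.1, 128.2, 87.4, 89.7) px [471.8447 307.8012]
rect cx cy L W ang (-13.4, -372.0, 128.9, 88.8, 75.4) px [135.7061 253.0848]
rect cx cy L W ang (-41.4, -156.5, 128.3, 88.4, 6.0) px [310.4971 229.6098]
rect cx cy L W ang (-66.6, 176.4, 127.5, 87.2, 3.7) px [585.1098 209.8279]
tin,jar top [[  80.2315 -157.1211]
 [  77.7758 -292.1651]]
at [ -96.6516 -145.0834] 0.4026 t 2.75 rz 90.1  tool d -0.0949 0.0557 0.2826 F [-0.1  0.4  0. ] j [-22.   2.   2.  90.   0. -27.]
at [ -96.6516 -145.0834] 0.4026 t 2.75 rz -89.9  tool d 0.0949 -0.0557 0.2826 F [-0.1  0.4  0. ] j [-22.   2.   2.  90.   0. -27.]
```

```bash
sed -i 's/^O=.*/O=np.array([.5749,.0193]);YAW=np.radians(4.95)/' h.py
python3 nudge.py '[[0,0,0.02,0,0,-7,0.055],[0,0,0.02,0,0,-7,0.055],[0,0,0.02,0,0,-7,0.055],[0,0,0.02,0,0,-7,0.055],[0,0,0.02,0,0,-7,0.055]]' | head -2
python3 nudge.py '[[0,0,0.02,0,0,-7,0.055],[0,0,0.02,0,0,-7,0.055],[0,0,0.02,0,0,-7,0.055],[0,0,0.02,0,0,-7,0.055],[0,0,0.02,0,0,-7,0.055]]' | head -2
python3 nudge.py '[[0,0,0.02,0,0,-7,0.055],[0,0,0.02,0,0,-7,0.055],[0,0,0.02,0,0,-5.9,0.055]]' | head -2
python3 nudge.py '[[0.032,-0.0186,0.0075,0,0,0,0.055],[0.032,-0.0186,0.0075,0,0,0,0.055],[0.032,-0.0186,0.0075,0,0,0,0.055],[0,0,0,0,0,0,0.055],[0,0,0,0,0,0,0.055]]' | head -3
python3 -c "
from h import *
go(-41,-236,.019,-90)"
```

```text
time_s: 3.17
tool_pos: [0.4918, -0.1332, 0.3018]
time_s: 3.58
tool_pos: [0.4918, -0.1333, 0.2018]
time_s: 3.83
tool_pos: [0.4919, -0.1333, 0.1418]
time_s: 4.25
tool_pos: [0.5564, -0.2258, 0.1193]
tool_rot: [[0.084, -0.997, -0.0], [-0.997, -0.084, 0.0], [-0.0, 0.0, -1.0]]
at [ -39.5615 -242.6103] 0.1193 t 4.25 rz -0.2  tool d -0.0066 0.0014 0.1003 F [-0.  -0.1 -0.8] j [ -28.   18.  -13.   59.    0. -123.]
```

```bash
python3 nudge.py '[[0,0,0.034,0,0,0,0.055],[0,0,0.034,0,0,0,0.055],[0,0,0.0325,0,0,0,0.055],[-0.01,0,0,0,0,0,0.055],[-0.01,0,0,0,0,0,0.055]]' | sed -n '2p;4p'
python3 nudge.py '[[-0.01,0,0,0,0,0,0.055],[-0.01,0,0,0,0,0,0.055],[-0.01,0,0,0,0,0,0.055],[-0.01,0,0,0,0,0,0.055],[-0.01,0,0,0,0,0,0.055]]' | sed -n '2p;4p'
python3 nudge.py '[[-0.01,0,0,0,0,0,0.055],[-0.01,0,0,0,0,0,0.055],[-0.01,0,0,0,0,0,0.055],[-0.007,0,0,0,0,0,0.055],[-0.004,0,0,0,0,0,0.055]]' | sed -n '2p;4p'
python3 -c "
from h import *
go(-41,-124,.019,-90)"
```

```text
tool_pos: [0.5513, -0.203, 0.0181]
force: [-0.2, 0.5, 0.2]
tool_pos: [0.5515, -0.1561, 0.0215]
force: [0.5, -3.6, 2.1]
tool_pos: [0.5459, -0.1143, 0.0193]
force: [-1.0, -3.4, 2.1]
at [ -40.4315 -130.5669] 0.0193 t 5.5 rz -0.1  tool d -0.0066 0.0006 0.0003 F [-1.  -3.4  2.1] j [ -18.   20.  -24.   46.   -0. -113.]
```

```bash
python3 nudge.py '[[-0.003,0,0,0,0,0,0.055],[-0.002,0,0,0,0,0,0.055],[-0.001,0,0,0,0,0,0.055],[0,0,0,0,0,0,0.055]]' | sed -n '2p;4p'
python3 -c "
from h import *
go(-41,-124,.019,-90)"
python3 nudge.py '[[0.015,0,0,0,0,0,0.055],[0.02,0,-0.02,0,0,0,0.055],[0,0,-0.04,0,0,7,0.055],[0,0,-0.04,0,0,7,0.055],[0,0,-0.04,0,0,7,0.055]]' | sed -n '2p;4p'
python3 nudge.py '[[0.015,0.02,-0.03,0,0,7,0.055],[0.015,0.02,-0.03,0,0,7,0.055],[0.015,0.02,-0.03,0,0,7,0.055],[0,0.02,-0.03,0,0,7,0.055],[0,0,0,0,0,7,0.055]]' | sed -n '2p;4p'
python3 nudge.py '[[0,0,0,0,0,7,0.055],[0,0,0,0,0,7,0.055],[0,0,0,0,0,7,0.055],[0,0,0,0,0,7,0.055],[0,0,0,0,0,6,0.055]]' | sed -n '2p;4p'
python3 nudge.py '[[0,0,0,0,0,0,0.055],[0,0,0,0,0,0,0.055]]' | sed -n '2p;4p'
python3 -c "
from h import *
im=snap('w3');tops(im,loadcam('w3'))
go(-130,-66,.12,180)"
```

```text
tool_pos: [0.5457, -0.1092, 0.0193]
force: [-0.3, -1.3, 3.0]
at [ -40.2246 -125.4794] 0.0193 t 5.8333 rz -0.2  tool d -0.0015 0.0008 0.0003 F [-0.3 -1.3  3. ] j [ -18.   20.  -24.   46.    0. -113.]
tool_pos: [0.547, -0.1445, 0.1593]
force: [0.7, -0.6, 0.7]
tool_pos: [0.4597, -0.15, 0.2853]
force: [0.4, 0.4, 0.3]
tool_pos: [0.4594, -0.1497, 0.2784]
force: [-0.1, 0.2, 0.2]
tool_pos: [0.4596, -0.1498, 0.2786]
force: [-0.6, -0.5, 0.4]
rect cx cy L W ang (-13.2, -371.6, 128.6, 88.3, 75.3) px [ 99.0224 321.8279]
rect cx cy L W ang (-38.2, -69.4, 126.6, 87.9, -0.2) px [410.7945 294.2348]
at [-129.3456 -158.5002] 0.2787 t 7.3 rz -0.1  tool d 0.0007 0.0925 0.1587 F [0.  0.4 0.4] j [-26.   0. -14.  76.   0. -31.]
```

```bash
python3 nudge.py '[[0,0.03,0.02,0,0,0,0.055],[0,0.03,0.02,0,0,0,0.055],[0,0.029,0.02,0,0,0,0.055],[0,0,0.04,0,0,0,0.055],[0,0,0.04,0,0,0,0.055]]' | sed -n '2p;4p'
python3 nudge.py '[[0,0,0.04,0,0,0,0.055],[0,0,0.04,0,0,0,0.055],[0,0,0.035,0,0,0,0.055],[0,0,0.004,0,0,0,0.055],[0,0,0,0,0,0,0.055]]' | sed -n '2p;4p'
python3 nudge.py '[[-0.01,0,0,0,0,0,0.055],[-0.01,0,0,0,0,0,0.055],[-0.01,0,0,0,0,0,0.055],[-0.01,0,0,0,0,0,0.055],[-0.01,0,0,0,0,0,0.055]]' | sed -n '2p;4p'
python3 nudge.py '[[-0.01,0,0,0,0,0,0.055],[-0.01,0,0,0,0,0,0.055],[-0.01,0,0,0,0,0,0.055],[-0.005,0,0,0,0,0,0.055],[0,0,0,0,0,0,0.055]]' | sed -n '2p;4p'
python3 -c "
from h import *
go(-31,-69,.019,180)"
```

```text
tool_pos: [0.4539, -0.0599, 0.1394]
force: [1.5, -1.5, -0.5]
tool_pos: [0.4499, -0.0602, 0.0183]
force: [0.3, 0.5, 0.6]
tool_pos: [0.5047, -0.057, 0.0218]
force: [-3.6, -0.1, 1.8]
tool_pos: [0.54, -0.0539, 0.0205]
force: [0.0, -0.2, -0.3]
at [-41.1197 -69.9101] 0.0205 t 8.9667 rz -0.1  tool d -0.0101 0.0009 0.0015 F [ 0.  -0.2 -0.3] j [-13.  19. -26.  45.   0. -17.]
```

```bash
python3 nudge.py '[[-0.004,0,0,0,0,0,0.055],[-0.003,0,0,0,0,0,0.055],[-0.002,0,0,0,0,0,0.055],[0,0,0,0,0,0,0.055]]' | sed -n '2p;4p'
python3 -c "
from h import *
go(-31,-69,.019,180)"
python3 nudge.py '[[0.02,0,-0.02,0,0,0,0.055],[0.04,0,-0.01,0,0,0,0.055],[0.04,0,-0.02,0,0,0,0.055],[0.02,0,-0.04,0,0,0,0.055],[0,0,-0.04,0,0,0,0.055]]' | sed -n '2p;4p'
python3 nudge.py '[[0,0,-0.04,0,0,0,0.055],[0,0,-0.04,0,0,0,0.055],[0,0,-0.02,0,0,0,0.055],[0,0,0,0,0,0,0.055],[0,0,0,0,0,0,0.055]]' | sed -n '2p;4p'
python3 -c "
from h import *
im=snap('w4');tops(im,loadcam('w4'))
go(15,-140,.12,-90)"
```

```text
tool_pos: [0.5466, -0.0531, 0.0201]
force: [-0.1, -0.1, -0.5]
at [-34.4671 -69.6673] 0.0201 t 9.3 rz -0.2  tool d -0.0035 0.0007 0.0011 F [-0.1 -0.1 -0.5] j [-12.  20. -25.  46.   0. -17.]
tool_pos: [0.4233, -0.0612, 0.1442]
force: [1.2, -0.1, 0.1]
tool_pos: [0.4325, -0.0632, 0.2481]
force: [-0.0, 0.3, -0.6]
rect cx cy L W ang (22.7, -69.1, 94.6, 88.2, -0.2) px [322.4524 389.9395]
rect cx cy L W ang (-5.4, -339.9, 88.5, 64.6, -14.4) px [ 29.444  358.5212]
rect cx cy L W ang (-66.2, 176.6, 127.4, 87.1, 3.9) px [596.6   301.253]
at [-150.2418  -69.4311] 0.2463 t 10.1833 rz -90.2  tool d 0.0706 -0.1652 0.1263 F [ 0.2  0.4 -0.2] j [-17.  -4. -22.  72.   0. -22.]
```

View pics/w4.png

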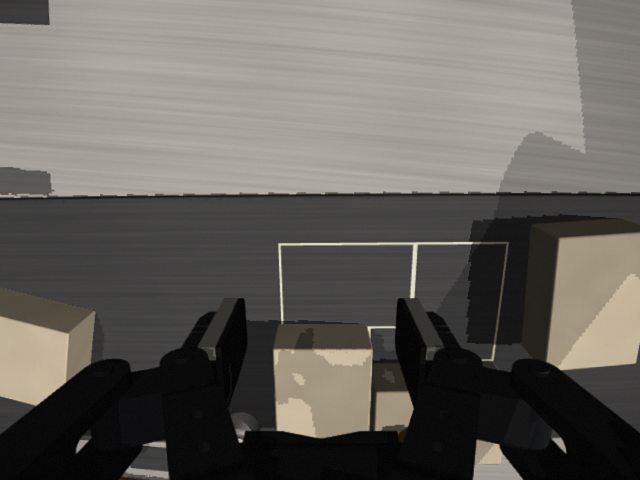

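Brick B is straight: its near end is about 3.5 mm short and it needs about 4.4 mm to the left. I'll close it up from the right first.

```bash
python3 nudge.py '[[0,0,0,0,0,-7,0.045],[0,0,0,0,0,-7,0.045],[0,0,0,0,0,-7,0.045],[0,0,0,0,0,-7,0.045],[0,0,0,0,0,-7,0.045]]' | sed -n '2p;4p'
python3 nudge.py '[[0,0,0,0,0,-7,0.045],[0,0,0,0,0,-7,0.045],[0,0,0,0,0,-7,0.045],[0,0,0,0,0,-7,0.045],[0,0,0,0,0,-7,0.045]]' | sed -n '2p;4p'
python3 nudge.py '[[0,0,0,0,0,-7,0.045],[0,0,0,0,0,-7,0.045],[0,0,0,0,0,-6,0.045]]' | sed -n '2p;4p'
python3 nudge.py '[[0.0142,-0.0325,0.025,0,0,0,0.045],[0.0142,-0.0325,0.025,0,0,0,0.045],[0.0142,-0.0325,0.025,0,0,0,0.045],[0.0142,-0.0325,0.025,0,0,0,0.045],[0.0142,-0.0325,0.025,0,0,0,0.045]]' | sed -n '2p;4p'
python3 nudge.py '[[0,0,0,0,0,0,0.045],[0,0,0,0,0,0,0.045]]' | sed -n '2p;4p'
python3 -c "
from h import *
go(12,-138,.019,-90)"
```

```text
tool_pos: [0.4295, -0.0623, 0.2437]
force: [-0.1, 1.2, -0.1]
tool_pos: [0.4295, -0.0623, 0.2436]
force: [-1.0, -0.5, 0.4]
tool_pos: [0.4295, -0.0623, 0.2437]
force: [0.6, -0.8, 0.0]
tool_pos: [0.5917, -0.1176, 0.1223]
force: [0.6, 0.1, 0.3]
tool_pos: [0.5898, -0.1172, 0.1202]
force: [-0.5, 0.0, -0.3]
at [   3.0786 -137.2728] 0.1202 t 11.85 rz -0.2  tool d 0.0007 -0.0089 0.1012 F [-0.5  0.  -0.3] j [ -17.   18.  -12.   60.    0. -112.]
```

```bash
python3 nudge.py '[[0,-0.009,0.03,0,0,0,0.045],[0,0,0.036,0,0,0,0.045],[0,0,0.035,0,0,0,0.045],[-0.004,0,0,0,0,0,0.045],[-0.004,0,0,0,0,0,0.045]]' | sed -n '2p;4p'
python3 nudge.py '[[-0.003,0,0,0,0,0,0.045],[-0.002,0,0,0,0,0,0.045],[-0.002,0,0,0,0,0,0.045],[-0.001,0,0,0,0,0,0.045],[0,0,0,0,0,0,0.045]]' | sed -n '2p;4p'
python3 -c "
from h import *
go(12,-121,.019,-90)"
python3 nudge.py '[[-0.001,0,0,0,0,0,0.045],[0,0,0,0,0,0,0.045]]' | sed -n '2p;4p'
python3 -c "
from h import *
go(12,-121,.019,-90)"
```

```text
tool_pos: [0.5968, -0.1077, 0.0238]
force: [0.5, 0.4, 0.5]
tool_pos: [0.6018, -0.1019, 0.0275]
force: [0.2, -4.1, 2.2]
at [  16.3433 -123.0423] 0.0275 t 12.6833 rz -0.2  tool d -0.0020 0.0043 0.0085 F [ 0.2 -4.1  2.2] j [ -16.   24.  -17.   49.   -0. -110.]
tool_pos: [0.6007, -0.1005, 0.0261]
force: [0.3, -2.8, 1.4]
at [  15.3868 -121.5715] 0.0261 t 12.85 rz -0.2  tool d -0.0006 0.0034 0.0071 F [ 0.3 -2.8  1.4] j [ -16.   24.  -17.   49.   -0. -110.]
```

```bash
for i in 1 2; do python3 nudge.py '[[-0.001,0,0,0,0,0,0.045],[0,0,0,0,0,0,0.045]]' | sed -n '2p;4p'; done
python3 -c "
from h import *
go(12,-121,.019,-90)"
```

```text
tool_pos: [0.6006, -0.1004, 0.0259]
force: [-0.2, -5.4, 4.7]
tool_pos: [0.6006, -0.1003, 0.026]
force: [0.7, -6.8, 3.2]
at [  15.2597 -121.4062] 0.026 t 13.1833 rz -0.3  tool d -0.0004 0.0033 0.0070 F [ 0.7 -6.8  3.2] j [ -15.   24.  -17.   49.   -0. -110.]
```

```bash
python3 nudge.py '[[0.01,0,0,0,0,0,0.045],[0,0,-0.04,0,0,0,0.045],[0,0,-0.04,0,0,7,0.045],[0,0,-0.03,0,0,7,0.045],[-0.01,0.03,-0.01,0,0,7,0.045]]' | sed -n '2p;4p'
python3 nudge.py '[[-0.01,0.03,0,0,0,7,0.045],[0,0.03,0,0,0,7,0.045],[0,0,0,0,0,7,0.045],[0,0,0,0,0,7,0.045],[0,0,0,0,0,7,0.045]]' | sed -n '2p;4p'
python3 nudge.py '[[0,0,0,0,0,7,0.045],[0,0,0,0,0,7,0.045],[0,0,0,0,0,7,0.045],[0,0,0,0,0,7,0.045],[0,0,0,0,0,6,0.045]]' | sed -n '2p;4p'
python3 nudge.py '[[0,0,0,0,0,0,0.045],[0,0,0,0,0,0,0.045]]' | sed -n '2p;4p'
python3 -c "
from h import *
go(-50,-66,.019,180)"
```

```text
tool_pos: [0.58, -0.096, 0.1509]
force: [1.9, -0.8, 0.7]
tool_pos: [0.5167, -0.0623, 0.1442]
force: [-0.5, -0.4, 0.0]
tool_pos: [0.5174, -0.0627, 0.1441]
force: [-0.0, -0.7, 0.1]
tool_pos: [0.5178, -0.063, 0.1443]
force: [0.8, -0.3, -0.3]
at [-64.0232 -77.0688] 0.1443 t 14.6 rz -0.0  tool d -0.0140 0.0111 0.1253 F [ 0.8 -0.3 -0.3] j [-14.   9. -21.  60.   0. -19.]
```

```bash
python3 nudge.py '[[0,0.011,0.031,0,0,0,0.045],[0,0,0.032,0,0,0,0.045],[0,0,0.032,0,0,0,0.045],[0,0,0.031,0,0,0,0.045],[-0.01,0,0,0,0,0,0.045]]' | sed -n '2p;4p'
python3 nudge.py '[[-0.01,0,0,0,0,0,0.045],[-0.006,0,0,0,0,0,0.045],[-0.003,0,0,0,0,0,0.045],[-0.002,0,0,0,0,0,0.045],[0,0,0,0,0,0,0.045]]' | sed -n '2p;4p'
python3 -c "
from h import *
go(-31,-66,.019,180)"
python3 nudge.py '[[-0.002,0,0,0,0,0,0.045],[0,0,0,0,0,0,0.045]]' | sed -n '2p;4p'
python3 -c "
from h import *
go(-31,-66,.019,180)"
```

```text
tool_pos: [0.5193, -0.0498, 0.0128]
force: [-2.5, 0.9, -0.3]
tool_pos: [0.5508, -0.0503, 0.021]
force: [0.1, -0.5, 1.5]
at [-29.9715 -67.2465] 0.021 t 15.4333 rz -0.2  tool d 0.0010 0.0012 0.0020 F [ 0.1 -0.5  1.5] j [-12.  20. -24.  46.   0. -17.]
tool_pos: [0.5509, -0.0502, 0.0208]
force: [-4.2, -1.0, 6.5]
at [-29.9052 -67.1459] 0.0208 t 15.6 rz -0.2  tool d 0.0011 0.0011 0.0018 F [-4.2 -1.   6.5] j [-12.  20. -24.  46.  -0. -17.]
```

```bash
python3 nudge.py '[[0.015,0,0,0,0,0,0.055],[0,0,-0.04,0,0,0,0.055],[0,0,-0.04,0,0,-7,0.055],[0,0,-0.03,0,0,-7,0.055],[0,0,0,0,0,-7,0.055]]' | sed -n '2p;4p'
python3 nudge.py '[[0,0,0,0,0,-7,0.055],[0,0,0,0,0,-7,0.055],[0,0,0,0,0,-7,0.055],[0,0,0,0,0,-7,0.055],[0,0,0,0,0,-7,0.055]]' | sed -n '2p;4p'
python3 nudge.py '[[0,0,0,0,0,-7,0.055],[0,0,0,0,0,-7,0.055],[0.02,0,0,0,0,-7,0.055],[0.04,0,0,0,0,-7,0.055],[0.04,0,0,0,0,-6,0.055]]' | sed -n '2p;4p'
python3 nudge.py '[[0.04,-0.006,0,0,0,0,0.055],[0.04,-0.006,0,0,0,0,0.055],[0.04,-0.006,0,0,0,0,0.055],[0.04,-0.006,0,0,0,0,0.055],[0.04,-0.006,0,0,0,0,0.055]]' | sed -n '2p;4p'
python3 nudge.py '[[0.04,0,0,0,0,0,0.055],[0.04,0,0,0,0,0,0.055],[0,0,0,0,0,0,0.055],[0,0,0,0,0,0,0.055]]' | sed -n '2p;4p'
python3 -c "
from h import *
go(-16,-472,.019,-90)"
```

```text
tool_pos: [0.5415, -0.0522, 0.1373]
force: [1.4, -0.4, 0.1]
tool_pos: [0.5362, -0.051, 0.1301]
force: [-0.8, -0.2, 0.6]
tool_pos: [0.5236, -0.1469, 0.1299]
force: [0.4, 0.5, -0.1]
tool_pos: [0.5694, -0.3466, 0.1301]
force: [1.2, 0.8, -0.2]
tool_pos: [0.575, -0.4269, 0.1295]
force: [0.4, 0.1, -0.6]
at [ -38.4009 -444.5376] 0.1295 t 17.6 rz -0.8  tool d 0.0275 -0.0224 0.1105 F [ 0.4  0.1 -0.6] j [ -42.   28.    4.   66.    0. -136.]
```

```bash
python3 nudge.py '[[0.0275,-0.0224,0,0,0,0,0.055],[0,0,0.038,0,0,0,0.055],[0,0,0.038,0,0,0,0.055],[0,0,0.034,0,0,0,0.055],[0,0,0,0,0,0,0.055]]' | sed -n '2p;4p'
python3 nudge.py '[[-0.01,0,0,0,0,0,0.055],[-0.01,0,0,0,0,0,0.055],[-0.01,0,0,0,0,0,0.055],[-0.01,0,0,0,0,0,0.055],[-0.01,0,0,0,0,0,0.055]]' | sed -n '2p;4p'
python3 nudge.py '[[-0.012,0,0,0,0,0,0.055],[-0.012,0,0,0,0,0,0.055],[-0.012,0,0,0,0,0,0.055],[-0.012,0,0,0,0,0,0.055],[-0.012,0,0,0,0,0,0.055]]' | sed -n '2p;4p'
python3 nudge.py '[[-0.012,0,0,0,0,0,0.055],[-0.012,0,0,0,0,0,0.055],[-0.012,0,0,0,0,0,0.055],[-0.01,0,0,0,0,0,0.055],[-0.005,0,0,0,0,0,0.055]]' | sed -n '2p;4p'
python3 -c "
from h import *
go(-16,-301,.019,-90)"
```

```text
tool_pos: [0.5942, -0.4437, 0.0107]
force: [-1.4, 2.1, -1.0]
tool_pos: [0.5981, -0.4009, 0.0231]
force: [1.3, -3.2, 2.1]
tool_pos: [0.5908, -0.3392, 0.0194]
force: [-0.5, -5.0, 4.0]
tool_pos: [0.587, -0.2877, 0.0192]
force: [-0.4, -4.5, 4.7]
at [ -14.3934 -306.9172] 0.0192 t 19.2667 rz -0.6  tool d -0.0059 0.0016 0.0002 F [-0.4 -4.5  4.7] j [ -32.   29.  -11.   51.    0. -126.]
```

```bash
python3 nudge.py '[[-0.004,0,0,0,0,0,0.055],[-0.002,0,0,0,0,0,0.055],[0.02,0,0,0,0,0,0.045],[0,0,-0.04,0,0,0,0.045],[0,0,-0.04,0,0,7,0.045]]' | sed -n '2p;4p'
python3 nudge.py '[[0,0,-0.04,0,0,7,0.045],[0,0,-0.04,0,0,7,0.045],[0,0,-0.04,0,0,7,0.045],[0,0.03,-0.04,0,0,7,0.045],[0,0.03,0,0,0,7,0.045]]' | sed -n '2p;4p'
python3 nudge.py '[[0,0.03,0,0,0,7,0.045],[0,0.03,0,0,0,7,0.045],[0,0,0,0,0,7,0.045],[0,0,0,0,0,7,0.045],[0,0,0,0,0,7,0.045]]' | sed -n '2p;4p'
python3 nudge.py '[[0,0,0,0,0,7,0.045],[0,0,0,0,0,7,0.045],[0,0,0,0,0,0,0.045],[0,0,0,0,0,0,0.045]]' | sed -n '2p;4p'
python3 -c "
from h import *
im=snap('w5');tops(im,loadcam('w5'))
go(58,-225,.019,180)"
```

```text
tool_pos: [0.584, -0.3, 0.0942]
force: [1.0, -0.1, 0.6]
tool_pos: [0.5432, -0.2795, 0.2594]
force: [0.9, -1.1, 0.9]
tool_pos: [0.4927, -0.236, 0.2506]
force: [-0.1, 0.6, 0.3]
tool_pos: [0.4936, -0.2372, 0.251]
force: [-0.7, 0.5, -0.5]
rect cx cy L W ang (66.1, 18.6, 102.0, 70.2, 12.5) px [612.1626 371.9931]
rect cx cy L W ang (20.6, -66.2, 88.0, 82.1, 89.4) px [526.0767 334.6227]
rect cx cy L W ang (-21.8, -225.9, 127.9, 88.7, 89.3) px [346.998  298.9394]
at [-102.9606 -248.8371] 0.2512 t 20.9 rz -1.5  tool d -0.1610 0.0238 0.2322 F [-0.1 -0.4  0.7] j [-32.   8.  -9.  73.   0. -36.]
```

```bash
python3 nudge.py '[[-0.04,0.006,0,0,0,-1.5,0.045],[-0.04,0.006,0,0,0,0,0.045],[-0.04,0.006,0.01,0,0,0,0.045],[-0.04,0.006,0.01,0,0,0,0.045],[0,0,0.04,0,0,0,0.045]]' | sed -n '2p;4p'
python3 nudge.py '[[0,0,0.04,0,0,0,0.045],[0,0,0.04,0,0,0,0.045],[0,0,0.03,0,0,0,0.045],[0,0,0,0,0,0,0.045]]' | sed -n '2p;4p'
python3 -c "
from h import *
go(58,-225,.019,180)"
```

```text
tool_pos: [0.6639, -0.2024, 0.1985]
force: [2.7, -1.7, 1.3]
tool_pos: [0.6457, -0.1991, 0.0734]
force: [-1.9, 0.9, -1.9]
at [  51.7338 -223.7397] 0.0734 t 21.65 rz -0.0  tool d -0.0063 -0.0013 0.0544 F [-1.9  0.9 -1.9] j [-23.  28.  -4.  59.   0. -28.]
```

```bash
python3 nudge.py '[[0,0,0.03,0,0,0,0.045],[0,0,0.0245,0,0,0,0.045],[0,0,0,0,0,0,0.045],[0.008,0,0,0,0,0,0.045],[0.008,0,0,0,0,0,0.045]]' | sed -n '2p;4p'
python3 nudge.py '[[0.008,0,0,0,0,0,0.045],[0.008,0,0,0,0,0,0.045],[0.008,0,0,0,0,0,0.045],[0.008,0,0,0,0,0,0.045],[0.006,0,0,0,0,0,0.045]]' | sed -n '2p;4p'
python3 nudge.py '[[0.004,0,0,0,0,0,0.045],[0.002,0,0,0,0,0,0.045],[0,0,0,0,0,0,0.045]]' | sed -n '2p;4p'
python3 -c "
from h import *
go(-12,-225,.019,180)"
```

```text
tool_pos: [0.6375, -0.2043, 0.0304]
force: [-0.2, -0.1, 0.4]
tool_pos: [0.5993, -0.2076, 0.0299]
force: [3.8, 0.5, 3.2]
tool_pos: [0.5919, -0.2074, 0.028]
force: [2.7, -0.1, 2.2]
at [  -2.6679 -227.3591] 0.028 t 22.7333 rz -0.2  tool d 0.0093 0.0024 0.0090 F [ 2.7 -0.1  2.2] j [-25.  26. -14.  50.  -0. -30.]
```

Another 9.5 mm, then retreat and re-measure.

```bash
python3 nudge.py '[[0.004,0,0.002,0,0,0,0.045],[0.003,0,0.002,0,0,0,0.045],[0.0025,0,0,0,0,0,0.045],[0,0,0,0,0,0,0.045]]' | sed -n '2p;4p'
python3 -c "
from h import *
go(-12,-225,.019,180)"
python3 nudge.py '[[-0.015,0,-0.02,0,0,0,0.055],[0,0,-0.04,0,0,0,0.055],[0,0,-0.04,0,0,0,0.055],[0.04,0,-0.04,0,0,0,0.055],[0.04,0,-0.04,0,0,0,0.055]]' | sed -n '2p;4p'
python3 nudge.py '[[0.04,0,-0.02,0,0,0,0.055],[0.02,0,0,0,0,0,0.055],[0,0,0,0,0,0,0.055],[0,0,0,0,0,0,0.055]]' | sed -n '2p;4p'
python3 -c "
from h import *
im=snap('w6');tops(im,loadcam('w6'))
go(-66,-325,.12,-90)"
```

```text
tool_pos: [0.5817, -0.2079, 0.0233]
force: [2.1, -0.7, 1.4]
at [ -12.8097 -226.9542] 0.0233 t 23.0667 rz -0.2  tool d -0.0008 0.0020 0.0043 F [ 2.1 -0.7  1.4] j [-26.  25. -15.  49.  -0. -30.]
tool_pos: [0.5377, -0.2114, 0.1833]
force: [-0.4, -2.0, 0.4]
tool_pos: [0.4796, -0.2159, 0.2005]
force: [0.7, 0.1, 0.1]
rect cx cy L W ang (-72.3, -225.0, 127.9, 87.1, 89.7) px [321.9842 281.8137]
at [-114.2022 -226.3208] 0.2003 t 23.8667 rz -90.2  tool d 0.0987 -0.0482 0.0803 F [0.7 0.1 0.3] j [-31.   7. -16.  67.  -0. -36.]
```

```bash
python3 nudge.py '[[0,0,0,0,0,-7,0.055],[0,0,0,0,0,-7,0.055],[0,0,0,0,0,-7,0.055],[0,0,0,0,0,-7,0.055],[0,0,0,0,0,-7,0.055]]' | sed -n '2p;4p'
python3 nudge.py '[[0,0,0,0,0,-7,0.055],[0,0,0,0,0,-7,0.055],[0,0,0,0,0,-7,0.055],[0,0,0,0,0,-7,0.055],[0,0,0,0,0,-7,0.055]]' | sed -n '2p;4p'
python3 nudge.py '[[0,0,0,0,0,-7,0.055],[0,0,0,0,0,-7,0.055],[0,0,0,0,0,-6.2,0.055]]' | sed -n '2p;4p'
python3 nudge.py '[[0.033,-0.015,0.025,0,0,0,0.055],[0.033,-0.015,0.025,0,0,0,0.055],[0.033,-0.015,0.025,0,0,0,0.055],[0,0,0,0,0,0,0.055],[0,0,0,0,0,0,0.055]]' | sed -n '2p;4p'
python3 -c "
from h import *
go(-69,-322,.019,-90)"
```

```text
tool_pos: [0.4822, -0.216, 0.1998]
force: [0.7, -0.8, 0.0]
tool_pos: [0.4822, -0.216, 0.1998]
force: [-0.2, -0.2, -0.3]
tool_pos: [0.4822, -0.216, 0.1998]
force: [0.8, -0.1, 0.1]
tool_pos: [0.5318, -0.3059, 0.1258]
force: [0.3, 0.8, 0.3]
at [ -70.9648 -320.2761] 0.1258 t 25.3667 rz 0.0  tool d 0.0017 -0.0020 0.1068 F [0.3 0.8 0.3] j [ -36.   19.  -10.   61.   -0. -131.]
```

```bash
python3 nudge.py '[[0,-0.002,0.036,0,0,0,0.055],[0,0,0.036,0,0,0,0.055],[0,0,0.034,0,0,0,0.055],[-0.01,0,0,0,0,0,0.055],[-0.012,0,0,0,0,0,0.055]]' | sed -n '2p;4p'
python3 nudge.py '[[-0.012,0,0,0,0,0,0.055],[-0.012,0,0,0,0,0,0.055],[-0.012,0,0,0,0,0,0.055],[-0.012,0,0,0,0,0,0.055],[-0.012,0,0,0,0,0,0.055]]' | sed -n '2p;4p'
python3 nudge.py '[[-0.012,0,0,0,0,0,0.055],[-0.012,0,0,0,0,0,0.055],[-0.012,0,0,0,0,0,0.055],[-0.012,0,0,0,0,0,0.055],[-0.01,0,0,0,0,0,0.055]]' | sed -n '2p;4p'
python3 nudge.py '[[-0.01,0,0,0,0,0,0.055],[-0.01,0,0,0,0,0,0.055],[-0.006,0,0,0,0,0,0.055],[0,0,0,0,0,0,0.055]]' | sed -n '2p;4p'
python3 -c "
from h import *
go(-69,-121.5,.019,-90)"
```

```text
tool_pos: [0.5311, -0.2824, 0.023]
force: [-0.2, -3.7, -1.4]
tool_pos: [0.5296, -0.2246, 0.0272]
force: [1.3, -4.3, 2.7]
tool_pos: [0.5221, -0.1651, 0.0245]
force: [0.4, -3.4, 2.4]
tool_pos: [0.5192, -0.1382, 0.024]
force: [0.3, 0.2, 0.3]
at [ -69.1362 -152.1515] 0.024 t 26.95 rz 0.1  tool d -0.0307 -0.0001 0.0050 F [0.3 0.2 0.3] j [ -22.   18.  -26.   46.    0. -117.]
```

```bash
python3 nudge.py '[[-0.008,0,0.003,0,0,0,0.055],[-0.008,0,0,0,0,0,0.055],[-0.006,0,0,0,0,0,0.055],[-0.003,0,0,0,0,0,0.055],[0,0,0,0,0,0,0.055]]' | sed -n '2p;4p'
python3 -c "
from h import *
go(-69,-121.5,.019,-90)"
```

```text
tool_pos: [0.5173, -0.1144, 0.0212]
force: [-0.5, 0.1, -0.3]
at [ -68.9421 -128.2032] 0.0212 t 27.3667 rz 0.1  tool d -0.0067 0.0001 0.0022 F [-0.5  0.1 -0.3] j [ -20.   18.  -27.   45.    0. -115.]
```

```bash
python3 nudge.py '[[-0.003,0,0,0,0,0,0.055],[-0.002,0,0,0,0,0,0.055],[-0.001,0,0,0,0,0,0.055],[0,0,0,0,0,0,0.055]]' | sed -n '2p;4p'
python3 -c "
from h import *
go(-69,-121.5,.019,-90)"
python3 nudge.py '[[0.015,0,0,0,0,0,0.055],[0.01,0,-0.04,0,0,7,0.055],[0,0,-0.04,0,0,7,0.055],[0,0.02,-0.04,0,0,7,0.055],[0,0.02,-0.04,0,0,7,0.055]]' | sed -n '2p;4p'
python3 nudge.py '[[0,0.02,-0.03,0,0,7,0.055],[0,0.02,0,0,0,7,0.055],[0,0.02,0,0,0,7,0.055],[0,0.02,0,0,0,7,0.055],[0,0.02,0,0,0,7,0.055]]' | sed -n '2p;4p'
python3 nudge.py '[[0,0.02,0,0,0,7,0.055],[0,0.01,0,0,0,7,0.055],[0,0,0,0,0,7,0.055],[0,0,0,0,0,6,0.055],[0,0,0,0,0,0,0.055]]' | sed -n '2p;4p'
python3 nudge.py '[[0,0,0,0,0,0,0.055],[0,0,0,0,0,0,0.055]]' | sed -n '2p;4p'
python3 -c "
from h import *
im=snap('w7');tops(im,loadcam('w7'))
go(-140,-45,.019,180)"
```

```text
tool_pos: [0.517, -0.1093, 0.0213]
force: [-0.8, -0.4, -0.8]
at [ -68.7439 -123.1323] 0.0213 t 27.7 rz 0.1  tool d -0.0016 0.0003 0.0023 F [-0.8 -0.4 -0.8] j [ -19.   18.  -27.   45.    0. -114.]
tool_pos: [0.4836, -0.1266, 0.1779]
force: [-0.0, 0.4, -0.2]
tool_pos: [0.4036, -0.0664, 0.2064]
force: [-0.1, 0.0, 0.2]
tool_pos: [0.3895, -0.0405, 0.2061]
force: [-0.4, 0.3, -0.6]
tool_pos: [0.3898, -0.0411, 0.2061]
force: [0.4, -0.1, 0.6]
rect cx cy L W ang (-95.1, -31.9, 55.6, 41.1, -90.0) px [336.9561 341.9079]
rect cx cy L W ang (-72.8, -91.1, 94.2, 33.3, -11.8) px [260.4    363.9138]
rect cx cy L W ang (-65.5, 193.8, 103.3, 49.8, 13.8) px [619.913  366.5336]
at [-189.5484  -44.3284] 0.2061 t 29.1667 rz 0.1  tool d -0.0495 -0.0007 0.1871 F [-0.   0.3 -1.3] j [-16.  -8. -30.  68.   0. -21.]
```

View pics/w7.png

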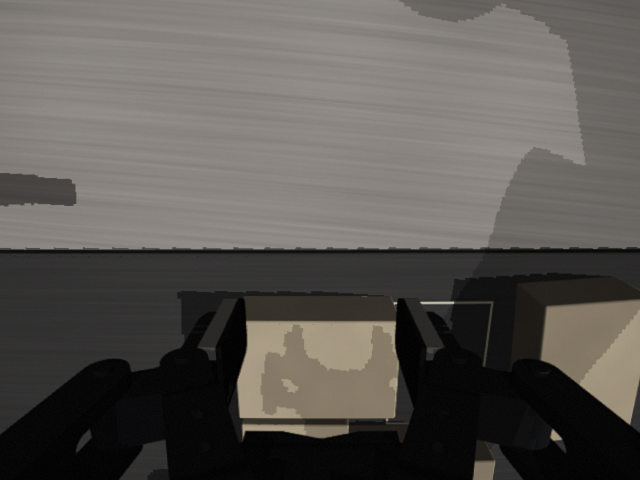

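Brick C lies straight, a few mm before the near end of B (top edge row 418 against 424). I'll push it home.

```bash
python3 nudge.py '[[-0.025,0,0.027,0,0,0,0.055],[-0.0245,0,0.04,0,0,0,0.055],[0,0,0.04,0,0,0,0.055],[0,0,0.04,0,0,0,0.055],[0,0,0.037,0,0,0,0.055]]' | sed -n '2p;4p'
python3 nudge.py '[[0,0,0,0,0,0,0.055],[-0.004,0,0,0,0,0,0.055],[-0.004,0,0,0,0,0,0.055],[-0.003,0,0,0,0,0,0.055],[0,0,0,0,0,0,0.055]]' | sed -n '2p;4p'
python3 -c "
from h import *
go(-121,-45,.019,180)"
```

```text
tool_pos: [0.4368, -0.0372, 0.0249]
force: [-0.3, -0.3, -0.0]
tool_pos: [0.4516, -0.0371, 0.0295]
force: [-0.0, 0.7, 0.3]
at [-127.716   -45.5018] 0.0295 t 30.0 rz 0.1  tool d -0.0067 0.0005 0.0105 F [-0.   0.7  0.3] j [-13.  10. -36.  43.   0. -18.]
```

```bash
python3 nudge.py '[[-0.003,0,0.004,0,0,0,0.055],[-0.002,0,0.003,0,0,0,0.055],[-0.002,0,0,0,0,0,0.055],[0,0,0,0,0,0,0.055]]' | sed -n '2p;4p'
for i in 1 2; do python3 nudge.py '[[-0.001,0,0,0,0,0,0.055],[0,0,0,0,0,0,0.055]]' | sed -n '2p;4p'; done
python3 -c "
from h import *
go(-121,-45,.019,180)"
```

```text
tool_pos: [0.4537, -0.0356, 0.0195]
force: [-2.1, -0.2, 0.9]
tool_pos: [0.4543, -0.0355, 0.0193]
force: [-3.0, -1.2, 3.5]
tool_pos: [0.4562, -0.0353, 0.0194]
force: [-2.0, 0.2, -1.9]
at [-122.9784  -44.1661] 0.0194 t 30.6667 rz 0.0  tool d -0.0020 -0.0008 0.0004 F [-2.   0.2 -1.9] j [-13.  12. -36.  42.   0. -18.]
```

```bash
for i in 1 2 3; do python3 nudge.py '[[-0.001,0,0,0,0,0,0.055],[0,0,0,0,0,0,0.055]]' | sed -n '2p;4p'; done
python3 -c "
from h import *
go(-121,-45,.019,180)"
```

```text
tool_pos: [0.4576, -0.0352, 0.0194]
force: [-1.2, 1.1, -1.9]
tool_pos: [0.4587, -0.0352, 0.0195]
force: [-0.9, -0.1, -1.7]
tool_pos: [0.4595, -0.0352, 0.0195]
force: [-2.4, -0.2, -0.5]
at [-119.7176  -44.2882] 0.0195 t 31.1667 rz 0.0  tool d 0.0013 -0.0007 0.0005 F [-2.4 -0.2 -0.5] j [-12.  12. -36.  42.   0. -17.]
```

```bash
for i in 1 2; do python3 nudge.py '[[-0.001,0,0,0,0,0,0.055],[0,0,0,0,0,0,0.055]]' | sed -n '2p;4p'; done
python3 -c "
from h import *
go(-121,-45,.019,180)"
python3 nudge.py '[[0.015,0,0,0,0,0,0.055],[0.01,0.01,-0.04,0,0,0,0.055],[0,0.035,-0.02,0,0,0,0.055],[0,0.035,-0.02,0,0,0,0.055],[0,0.035,-0.04,0,0,0,0.055]]' | sed -n '2p;4p'
python3 nudge.py '[[0,0.035,-0.03,0,0,0,0.055],[0,0.01,-0.04,0,0,0,0.055],[0.02,0,-0.04,0,0,0,0.055],[0,0,0,0,0,0,0.055],[0,0,0,0,0,0,0.055]]' | sed -n '2p;4p'
python3 -c "
from h import *
im=snap('w8');tops(im,loadcam('w8'))
go(-66,250,.12,-90)"
```

```text
tool_pos: [0.4596, -0.0351, 0.0195]
force: [-5.1, -0.6, 2.5]
tool_pos: [0.4602, -0.0351, 0.0195]
force: [-5.8, -0.7, 3.3]
at [-118.9519  -44.3242] 0.0195 t 31.5 rz 0.0  tool d 0.0020 -0.0007 0.0005 F [-5.8 -0.7  3.3] j [-12.  12. -35.  42.  -0. -17.]
tool_pos: [0.4273, 0.0713, 0.1308]
force: [0.6, -0.1, -0.3]
tool_pos: [0.4084, 0.1105, 0.2384]
force: [-0.9, -0.6, -1.5]
rect cx cy L W ang (-65.6, -45.9, 128.7, 87.5, -89.8) px [135.1259 311.1422]
rect cx cy L W ang (-67.0, 177.0, 126.7, 87.2, 3.9) px [399.7129 308.2205]
at [-159.4347  104.8563] 0.2362 t 32.3833 rz -89.9  tool d -0.1451 -0.0934 0.1162 F [-1.3  0.8  0. ] j [  6.  -6. -25.  71.   0.   1.]
```

View pics/w8.png

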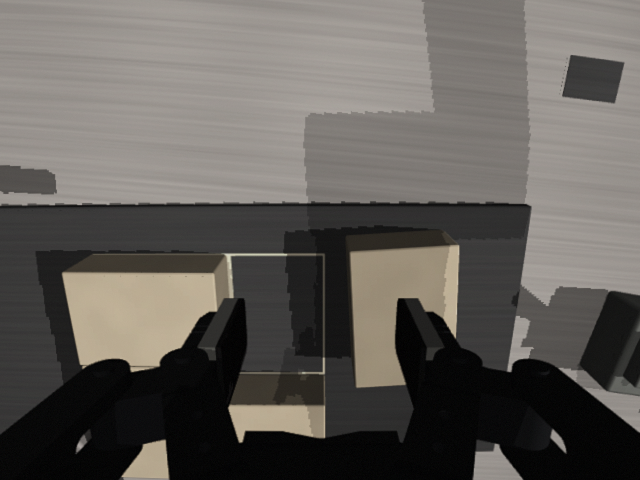

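C sits tight on B: its rectangle is (-65.6,-45.9) at 90°, and its near edge coincides with the chalk. Brick 3, at (400,308) in this picture, goes next.

```bash
python3 nudge.py '[[0,0,0,0,0,-7,0.055],[0,0,0,0,0,-7,0.055],[0,0,0,0,0,-7,0.055],[0,0,0,0,0,-7,0.055],[0,0,0,0,0,-7,0.055]]' | sed -n '2p;4p'
python3 nudge.py '[[0,0,0,0,0,-7,0.055],[0,0,0,0,0,-7,0.055],[0,0,0,0,0,-7,0.055],[0,0,0,0,0,-7,0.055],[0,0,0,0,0,-7,0.055]]' | sed -n '2p;4p'
python3 nudge.py '[[0,0,0,0,0,-7,0.055],[0,0,0,0,0,-7,0.055],[-0.02,0,0,0,0,-6,0.055],[-0.032,-0.024,0.02,0,0,0,0.055],[-0.032,-0.024,0.02,0,0,0,0.055]]' | sed -n '2p;4p'
python3 nudge.py '[[-0.032,-0.024,0.02,0,0,0,0.055],[-0.03,-0.022,0.02,0,0,0,0.055],[0,0,0.02,0,0,0,0.055],[0,0,0,0,0,0,0.055],[0,0,0,0,0,0,0.055]]' | sed -n '2p;4p'
python3 -c "
from h import *
go(-67,250,.019,-90)"
```

```text
tool_pos: [0.4049, 0.1092, 0.2327]
force: [0.4, -0.5, 0.2]
tool_pos: [0.4049, 0.1092, 0.2326]
force: [-0.0, -0.1, 0.0]
tool_pos: [0.4459, 0.1933, 0.1964]
force: [0.5, -0.8, -0.3]
tool_pos: [0.4814, 0.2548, 0.1359]
force: [-0.3, 0.2, 0.3]
at [-72.802 242.673] 0.1359 t 34.05 rz 0.0  tool d -0.0073 -0.0058 0.1169 F [-0.3  0.2  0.3] j [ 21.  12. -19.  60.  -0. -74.]
```

```bash
python3 nudge.py '[[-0.008,-0.006,0.03,0,0,0,0.055],[0,0,0.03,0,0,0,0.055],[0,0,0.03,0,0,0,0.055],[0,0,0.027,0,0,0,0.055],[0,0,0,0,0,0,0.055]]' | sed -n '2p;4p'
python3 nudge.py '[[0.01,0,0,0,0,0,0.055],[0.01,0,0,0,0,0,0.055],[0.01,0,0,0,0,0,0.055],[0.01,0,0,0,0,0,0.055],[0.01,0,0,0,0,0,0.055]]' | sed -n '2p;4p'
python3 nudge.py '[[0.01,0,0,0,0,0,0.055],[0.01,0,0,0,0,0,0.055],[0.01,0,0,0,0,0,0.055],[0.01,0,0,0,0,0,0.055],[0.006,0,0,0,0,0,0.055]]' | sed -n '2p;4p'
python3 nudge.py '[[0,0,0,0,0,0,0.055]]' | sed -n '4p'
python3 -c "
from h import *
go(-67,123.5,.019,-90)"
```

```text
tool_pos: [0.4846, 0.2615, 0.0181]
force: [-1.0, -0.5, -1.0]
tool_pos: [0.4954, 0.2145, 0.0244]
force: [0.5, 5.3, 2.9]
tool_pos: [0.4971, 0.1673, 0.022]
force: [-0.1, 3.6, 2.5]
force: [0.0, 0.3, 0.9]
at [-65.1817 153.38  ] 0.0216 t 35.3833 rz -0.1  tool d 0.0299 0.0018 0.0026 F [0.  0.3 0.9] j [ 12.  18. -28.  45.  -0. -83.]
```

```bash
python3 nudge.py '[[0.008,0,0,0,0,0,0.055],[0.008,0,0,0,0,0,0.055],[0.007,0,0,0,0,0,0.055],[0.004,0,0,0,0,0,0.055],[0.002,0,0,0,0,0,0.055]]' | sed -n '2p;4p'
python3 nudge.py '[[0,0,0,0,0,0,0.055]]' | sed -n '4p'
python3 -c "
from h import *
go(-67,123.5,.019,-90)"
python3 nudge.py '[[-0.015,0,0,0,0,0,0.055],[0,0,-0.04,0,0,7,0.055],[0,0,-0.04,0,0,7,0.055],[0,0.02,-0.04,0,0,7,0.055],[0,0.02,-0.04,0,0,7,0.055]]' | sed -n '2p;4p'
python3 nudge.py '[[0,0.02,-0.03,0,0,7,0.055],[0,0.02,0,0,0,7,0.055],[0,0.02,0,0,0,7,0.055],[0,0,0,0,0,7,0.055],[0,0,0,0,0,7,0.055]]' | sed -n '2p;4p'
python3 nudge.py '[[0,0,0,0,0,7,0.055],[0,0,0,0,0,7,0.055],[0,0,0,0,0,7,0.055],[0,0,0,0,0,6,0.055],[0,0,0,0,0,0,0.055]]' | sed -n '2p;4p'
python3 nudge.py '[[0,0,0,0,0,0,0.055]]' | sed -n '4p'
python3 -c "
from h import *
im=snap('w9');tops(im,loadcam('w9'))
go(-150,66,.019,180)"
```

```text
tool_pos: [0.4992, 0.1388, 0.0215]
force: [-0.6, 2.2, -1.9]
force: [-0.6, 0.4, -0.5]
at [-64.9428 125.4703] 0.0217 t 35.8833 rz -0.0  tool d 0.0020 0.0021 0.0027 F [-0.6  0.4 -0.5] j [  8.  17. -28.  45.  -0. -87.]
tool_pos: [0.4624, 0.1621, 0.1783]
force: [0.6, -0.4, -0.2]
tool_pos: [0.4095, 0.1927, 0.207]
force: [-0.2, 0.2, 0.5]
tool_pos: [0.4104, 0.1922, 0.2065]
force: [-0.1, 0.3, -0.1]
force: [-0.0, 0.4, -0.0]
rect cx cy L W ang (-65.6, -29.9, 97.4, 87.8, 89.8) px [ 48.7737 325.7237]
rect cx cy L W ang (-82.5, 70.5, 102.9, 88.3, 0.2) px [156.6059 297.9975]
at [-148.9682  186.6482] 0.2065 t 37.2667 rz 0.2  tool d 0.0010 -0.1206 0.1875 F [ 0.2  0.7 -0.5] j [ 17.  -1. -24.  67.  -0.  12.]
```

```bash
python3 nudge.py '[[0.006,-0.039,0.01,0,0,0,0.055],[0,-0.039,0.01,0,0,0,0.055],[0,-0.039,0.01,0,0,0,0.055],[0,0,0.04,0,0,0,0.055],[0,0,0.04,0,0,0,0.055]]' | sed -n '2p;4p'
python3 nudge.py '[[0,0,0.04,0,0,0,0.055],[0,0,0.037,0,0,0,0.055],[0,0,0,0,0,0,0.055]]' | sed -n '2p;4p'
python3 nudge.py '[[-0.006,0,0,0,0,0,0.055],[-0.006,0,0,0,0,0,0.055],[-0.006,0,0,0,0,0,0.055],[-0.006,0,0,0,0,0,0.055],[0,0,0,0,0,0,0.055]]' | sed -n '2p;4p'
python3 -c "
from h import *
go(-121,69.5,.019,180)"
```

```text
tool_pos: [0.418, 0.0733, 0.0977]
force: [-0.6, 0.2, -0.7]
tool_pos: [0.4077, 0.0749, 0.0137]
force: [-2.3, 0.3, 0.4]
tool_pos: [0.4423, 0.0779, 0.0217]
force: [0.2, -0.1, -0.2]
at [-127.0613   69.8553] 0.0217 t 38.35 rz 0.1  tool d -0.0061 -0.0004 0.0027 F [ 0.2 -0.1 -0.2] j [  2.  11. -37.  42.   0.  -3.]
```

```bash
python3 nudge.py '[[-0.003,0,0.002,0,0,0,0.055],[-0.002,0,0,0,0,0,0.055],[-0.001,0,0,0,0,0,0.055],[0,0,0,0,0,0,0.055]]' | sed -n '2p;4p'
for i in 1 2 3; do python3 nudge.py '[[-0.001,0,0,0,0,0,0.055],[0,0,0,0,0,0,0.055]]' | sed -n '2p;4p'; done
python3 -c "
from h import *
go(-121,69.5,.019,180)"
```

```text
tool_pos: [0.4427, 0.078, 0.0188]
force: [-9.9, -0.4, 16.1]
tool_pos: [0.4429, 0.0781, 0.0187]
force: [-12.4, -0.9, 17.3]
tool_pos: [0.4438, 0.0782, 0.0187]
force: [-10.6, -2.2, 15.4]
tool_pos: [0.4452, 0.0783, 0.0187]
force: [-9.9, -1.9, 16.3]
at [-124.0981   70.004 ] 0.0187 t 39.1833 rz 0.1  tool d -0.0031 -0.0005 -0.0003 F [-9.9 -1.9 16.3] j [  2.  12. -36.  42.  -0.  -3.]
```

```bash
python3 nudge.py '[[0.002,0,-0.004,0,0,0,0.055],[0,0,0,0,0,0,0.055]]' | sed -n '2p;4p'
python3 -c "
from h import *
go(-121,69.5,.019,180)"
for i in 1 2 3; do python3 nudge.py '[[-0.0015,0,0,0,0,0,0.055],[0,0,0,0,0,0,0.055]]' | sed -n '2p;4p'; done
python3 -c "
from h import *
go(-121,69.5,.019,180)"
```

```text
tool_pos: [0.4458, 0.0783, 0.0224]
force: [-2.6, 0.1, 2.3]
at [-123.5714   69.9513] 0.0224 t 39.35 rz 0.1  tool d -0.0026 -0.0005 0.0034 F [-2.6  0.1  2.3] j [  2.  11. -36.  42.  -0.  -3.]
tool_pos: [0.4468, 0.0784, 0.0216]
force: [-3.1, 0.1, 2.3]
tool_pos: [0.4487, 0.0785, 0.0213]
force: [-1.8, 0.6, 0.6]
tool_pos: [0.4497, 0.0786, 0.0212]
force: [-3.9, -0.6, 1.2]
at [-119.5895   69.8486] 0.0212 t 39.85 rz 0.1  tool d 0.0014 -0.0003 0.0022 F [-3.9 -0.6  1.2] j [  2.  12. -36.  43.  -0.  -3.]
```

```bash
for i in 1 2; do python3 nudge.py '[[-0.001,0,0,0,0,0,0.055],[0,0,0,0,0,0,0.055]]' | sed -n '2p;4p'; done
python3 -c "
from h import *
go(-121,69.5,.019,180)"
```

```text
tool_pos: [0.4497, 0.0786, 0.0212]
force: [-5.4, -1.3, 3.3]
tool_pos: [0.4496, 0.0786, 0.021]
force: [-9.0, -1.0, 5.7]
at [-119.7037   69.8894] 0.021 t 40.1833 rz 0.1  tool d 0.0013 -0.0004 0.0020 F [-9.  -1.   5.7] j [  2.  12. -36.  43.  -0.  -3.]
```

```bash
python3 nudge.py '[[0.015,0,0,0,0,0,0.055],[0.01,0,-0.04,0,0,0,0.055],[0,0.03,-0.03,0,0,-7,0.055],[0,0.03,-0.03,0,0,-7,0.055],[0,0.03,0,0,0,-7,0.055]]' | sed -n '2p;4p'
python3 nudge.py '[[0,0,0,0,0,-7,0.055],[0,0,0,0,0,-7,0.055],[0,0,0,0,0,-7,0.055],[0,0,0,0,0,-7,0.055],[0,0,0,0,0,-7,0.055]]' | sed -n '2p;4p'
python3 nudge.py '[[0,0,0,0,0,-7,0.055],[0,0,0,0,0,-7,0.055],[0,-0.03,0,0,0,-7,0.055],[0,-0.03,0,0,0,-7,0.055],[0,-0.03,0,0,0,-6,0.055]]' | sed -n '2p;4p'
python3 nudge.py '[[0,0,0,0,0,0,0.055],[0,0,0,0,0,0,0.055]]' | sed -n '2p;4p'
python3 -c "
from h import *
go(-45,142,.023,-90)"
```

```text
tool_pos: [0.4163, 0.1657, 0.1274]
force: [2.4, 1.4, 0.6]
tool_pos: [0.4108, 0.1639, 0.1213]
force: [0.0, -0.3, 0.3]
tool_pos: [0.5001, 0.1506, 0.1211]
force: [0.7, 0.7, -0.1]
tool_pos: [0.5008, 0.1509, 0.1211]
force: [-0.5, -0.6, -0.5]
at [-62.4481 137.5207] 0.1211 t 41.6 rz -0.1  tool d -0.0045 -0.0174 0.0981 F [-0.5 -0.6 -0.5] j [ 10.  10. -23.  57.   0. -85.]
```

```bash
python3 nudge.py '[[-0.0045,-0.017,0.02,0,0,0,0.055],[0,0,0.04,0,0,0,0.055],[0,0,0.036,0,0,0,0.055],[0,0,0,0,0,0,0.055],[0.005,0,0,0,0,0,0.055]]' | sed -n '2p;4p'
python3 nudge.py '[[0.005,0,0,0,0,0,0.055],[0.003,0,0,0,0,0,0.055],[0.002,0,0,0,0,0,0.055],[0,0,0,0,0,0,0.055]]' | sed -n '2p;4p'
python3 nudge.py '[[0.002,0,0,0,0,0,0.055],[0,0,0,0,0,0,0.055]]' | sed -n '2p;4p'
python3 -c "
from h import *
go(-45,121,.022,-90)"
```

```text
tool_pos: [0.5112, 0.1518, 0.0229]
force: [-0.1, 0.5, 0.0]
tool_pos: [0.5169, 0.1414, 0.0266]
force: [-0.3, 0.6, 0.8]
tool_pos: [0.5164, 0.1401, 0.0256]
force: [-0.3, 2.5, 1.4]
at [-47.8355 125.3763] 0.0256 t 42.5167 rz 0.0  tool d 0.0044 -0.0028 0.0036 F [-0.3  2.5  1.4] j [  8.  18. -26.  46.   0. -87.]
```

```bash
python3 nudge.py '[[0.0015,0,0,0,0,0,0.055],[0,0,0,0,0,0,0.055]]' | sed -n '2p;4p'
python3 nudge.py '[[0.0015,0,0,0,0,0,0.055],[0,0,0,0,0,0,0.055]]' | sed -n '2p;4p'
python3 nudge.py '[[0.001,0,0,0,0,0,0.055],[0,0,0,0,0,0,0.055]]' | sed -n '2p;4p'
python3 -c "
from h import *
go(-45,121,.022,-90)"
```

```text
tool_pos: [0.5163, 0.139, 0.0252]
force: [0.8, 3.8, 1.7]
tool_pos: [0.5161, 0.137, 0.0247]
force: [0.7, 3.6, 2.3]
tool_pos: [0.5159, 0.1358, 0.0245]
force: [-0.1, 3.8, 2.3]
at [-48.7173 121.1357] 0.0245 t 43.0167 rz 0.1  tool d 0.0001 -0.0037 0.0025 F [-0.1  3.8  2.3] j [  8.  18. -26.  45.   0. -87.]
```

```bash
python3 nudge.py '[[0.0008,0,0,0,0,0,0.055],[0,0,0,0,0,0,0.055]]' | sed -n '2p;4p'
python3 nudge.py '[[0.0008,0,0,0,0,0,0.055],[0,0,0,0,0,0,0.055]]' | sed -n '2p;4p'
python3 -c "
from h import *
go(-45,121,.022,-90)"
```

```text
tool_pos: [0.5158, 0.135, 0.0245]
force: [0.4, 3.6, 2.6]
tool_pos: [0.5158, 0.1341, 0.0244]
force: [-0.0, 3.4, 3.1]
at [-48.9877 119.4314] 0.0244 t 43.35 rz 0.0  tool d -0.0016 -0.0040 0.0024 F [-0.   3.4  3.1] j [  8.  18. -27.  46.  -0. -87.]
```

```bash
python3 nudge.py '[[-0.01,0,0,0,0,0,0.055],[0,0,-0.04,0,0,0,0.055],[0,0,-0.04,0,0,0,0.055],[0.04,0.004,-0.02,0,0,0,0.055],[0.04,0.004,0,0,0,0,0.055]]' | sed -n '2p;4p'
python3 nudge.py '[[0.04,0.004,0,0,0,0,0.055],[0.04,0.004,0,0,0,0,0.055],[0.04,0,0,0,0,0,0.055],[0.04,0,0,0,0,0,0.055],[0.03,0,0,0,0,0,0.055]]' | sed -n '2p;4p'
python3 nudge.py '[[0,0,0,0,0,0,0.055],[0,0,0,0,0,0,0.055]]' | sed -n '2p;4p'
python3 -c "
from h import *
go(-65,-138,.023,-90)"
```

```text
tool_pos: [0.5176, 0.067, 0.1279]
force: [1.5, -1.0, -0.0]
tool_pos: [0.5213, -0.1264, 0.1224]
force: [0.6, -0.2, 0.2]
tool_pos: [0.5216, -0.1248, 0.1222]
force: [0.1, -0.1, -0.1]
at [ -65.5688 -139.0007] 0.1222 t 44.35 rz -0.2  tool d -0.0010 -0.0006 0.0992 F [ 0.1 -0.1 -0.1] j [ -20.   12.  -21.   58.   -0. -115.]
```

```bash
python3 nudge.py '[[0,0,0.04,0,0,0,0.055],[0,0,0.04,0,0,0,0.055],[0,0,0.017,0,0,0,0.055],[0,0,0,0,0,0,0.055],[-0.005,0,0,0,0,0,0.055]]' | sed -n '2p;4p'
python3 nudge.py '[[-0.004,0,0,0,0,0,0.055],[-0.003,0,0,0,0,0,0.055],[-0.002,0,0,0,0,0,0.055],[-0.001,0,0,0,0,0,0.055],[0,0,0,0,0,0,0.055]]' | sed -n '2p;4p'
python3 -c "
from h import *
go(-65,-121.3,.023,-90)"
```

```text
tool_pos: [0.5204, -0.1171, 0.0248]
force: [-0.5, 0.4, -0.2]
tool_pos: [0.5227, -0.1089, 0.0275]
force: [0.7, -0.9, 0.4]
at [ -63.0264 -123.2055] 0.0275 t 45.1833 rz 0.1  tool d -0.0019 0.0020 0.0045 F [ 0.7 -0.9  0.4] j [ -19.   18.  -26.   46.   -0. -114.]
```

```bash
python3 nudge.py '[[-0.001,0,0,0,0,0,0.055],[0,0,0,0,0,0,0.055]]' | sed -n '2p;4p'
python3 nudge.py '[[-0.001,0,0,0,0,0,0.055],[0,0,0,0,0,0,0.055]]' | sed -n '2p;4p'
python3 -c "
from h import *
go(-65,-121.3,.023,-90)"
```

```text
tool_pos: [0.5226, -0.1086, 0.0271]
force: [-0.8, -3.6, 2.4]
tool_pos: [0.5224, -0.1081, 0.027]
force: [-0.3, -5.7, 4.0]
at [ -63.2627 -122.4387] 0.027 t 45.5167 rz -0.0  tool d -0.0011 0.0017 0.0040 F [-0.3 -5.7  4. ] j [ -19.   18.  -26.   46.   -0. -113.]
```

```bash
python3 nudge.py '[[-0.001,0,0,0,0,0,0.055],[0,0,0,0,0,0,0.055]]' | sed -n '2p;4p'
python3 nudge.py '[[-0.0005,0,0,0,0,0,0.055],[0,0,0,0,0,0,0.055]]' | sed -n '2p;4p'
python3 -c "
from h import *
go(-65,-121.3,.023,-90)"
```

```text
tool_pos: [0.5223, -0.1075, 0.027]
force: [1.0, -6.2, 4.5]
tool_pos: [0.5223, -0.1072, 0.027]
force: [0.8, -8.0, 4.3]
at [ -63.3198 -121.4596] 0.027 t 45.85 rz -0.0  tool d -0.0002 0.0017 0.0040 F [ 0.8 -8.   4.3] j [ -18.   18.  -27.   46.   -0. -113.]
```

```bash
python3 nudge.py '[[0.01,0,0,0,0,0,0.055],[0,0,-0.04,0,0,0,0.055],[0,0,-0.04,0,0,0,0.055],[-0.015,-0.008,-0.035,0,0,0,0.055],[-0.015,-0.008,-0.035,0,0,0,0.055]]' | sed -n '2p;4p'
python3 nudge.py '[[-0.018,-0.008,-0.035,0,0,0,0.055],[-0.018,-0.008,-0.035,0,0,0,0.055],[-0.018,-0.008,-0.035,0,0,0,0.055],[-0.018,0,-0.035,0,0,0,0.055],[-0.018,0,-0.035,0,0,0,0.055]]' | sed -n '2p;4p'
python3 nudge.py '[[-0.02,0,-0.035,0,0,0,0.055],[-0.02,0,0,0,0,0,0.055],[0,0,0,0,0,0,0.055],[0,0,0,0,0,0,0.055],[0,0,0,0,0,0,0.055]]' | sed -n '2p;4p'
python3 -c "
from h import *
im=snap('w10');tops(im,loadcam('w10'),140);tops(im,loadcam('w10'),165)
go(0,0,.4,-90)"
```

```text
tool_pos: [0.5339, -0.0832, 0.1768]
force: [0.7, 0.1, 0.1]
tool_pos: [0.5503, 0.0095, 0.3516]
force: [0.1, -0.2, 0.3]
tool_pos: [0.5468, 0.0477, 0.3841]
force: [-0.0, -0.2, 0.6]
rect cx cy L W ang (-46.3, 52.0, 127.8, 59.9, -0.0) px [336.2764 203.559 ]
rect cx cy L W ang (64.8, 28.2, 93.3, 88.2, -89.8) px [234.6602 180.4964]
rect cx cy L W ang (-64.9, -44.8, 127.3, 87.2, 89.8) px [354.1766 114.1045]
rect cx cy L W ang (45.3, -65.0, 127.2, 86.9, -0.4) px [251.679   95.9926]
rect cx cy L W ang (-46.0, 51.3, 126.2, 56.4, -0.0) px [332.8694 204.1056]
rect cx cy L W ang (-64.9, -19.6, 85.4, 76.7, -0.0) px [347.8349 148.327 ]
at [-25.4873  30.4571] 0.384 t 47.15 rz 0.0  tool d 0.0305 -0.0255 -0.0160 F [ 0.1 -0.5 -0.5] j [ -2.   6.   5.  89.   0. -97.]
```

View pics/w10.png

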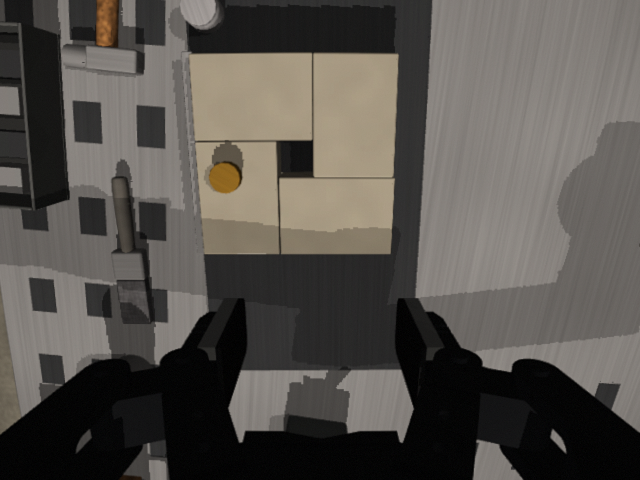

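The pinwheel is closed and square: the seams show no gaps, the hole is at (295,158), and the disc and tin are undisturbed. Next is the isolator, whose box is at the bottom near (318,405).

```bash
python3 nudge.py '[[-0.039,0,0.004,0,0,0,0.02],[-0.039,0,0.004,0,0,0,0.02],[-0.039,0,0.004,0,0,0,0.02],[-0.039,0,0.004,0,0,0,0.02],[-0.039,0,0.004,0,0,0,0.02]]' | sed -n '2p'
python3 nudge.py '[[-0.039,0,0.004,0,0,0,0.02],[-0.039,0,0.004,0,0,0,0.02],[-0.039,0,0.004,0,0,0,0.02],[-0.039,0,0.004,0,0,0,0.02],[0,0,0,0,0,0,0.02]]' | sed -n '2p'
python3 nudge.py '[[0,0,0,0,0,0,0.02],[0,0,0,0,0,0,0.02]]' | sed -n '2p'
python3 -c "
from h import *
snap('w11')"
python3 nudge.py '[[-0.039,0,0.004,0,0,0,0.02],[-0.039,0,0.004,0,0,0,0.02],[-0.02,0,0,0,0,0,0.02],[0,0,0,0,0,0,0.02],[0,0,0,0,0,0,0.02]]' | sed -n '2p'
python3 nudge.py '[[0,0,0,0,0,0,0.02],[0,0,0,0,0,0,0.02]]' | sed -n '2p'
python3 -c "
from h import *
snap('w12')
a=cv2.imread('pics/w11.png')[80:480,140:540];b=cv2.imread('pics/w12.png')[80:480,140:540]
cv2.imwrite('pics/ab.png',np.hstack([a,b]))"
```

```text
tool_pos: [0.5301, 0.2426, 0.3641]
tool_pos: [0.5156, 0.4022, 0.3459]
tool_pos: [0.5171, 0.3965, 0.3485]
tool_pos: [0.5091, 0.4944, 0.3417]
tool_pos: [0.5094, 0.4935, 0.3427]
```

View pics/ab.png

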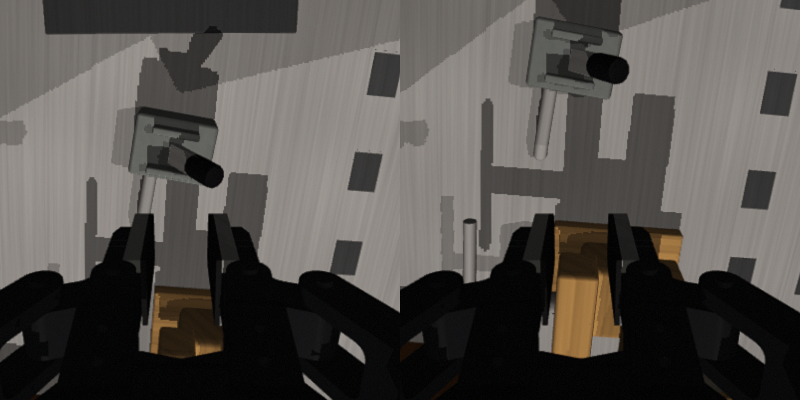

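In both crops the toggle's black grip leans toward the robot, which is off. The tip is at full pixel (351,254) in w11 and (360,150) in w12, and the box top is visible in both. I'll triangulate.

```bash
python3 - <<'E'
from h import *
c1,c2=loadcam('w11'),loadcam('w12')
A=[(211,174),(142,107),(217,118),(211,183),(130,173)];B=[(220,70),(135,17),(222,33),(212,97),(127,85)]
T=[]
for a,b in zip(A,B):
    X,e=tri(c1,np.add(a,(140,80)),c2,np.add(b,(140,80)));T.append(X);print(X,round(e,4))
for c,P in((c1,A),(c2,B)): 
    q=onz(c,np.add(P[1:],(140,80)),.05);print(q,q.mean(0));print(np.degrees(np.arctan2(*(q[0]+q[3]-q[1]-q[2])[::-1])))
    print('tip at z.121',onz(c,np.add(P[0],(140,80)),.121))
go(0,0,.2,-90)
E
```

```text
[0.4796 0.444  0.1132] 0.0043
[0.5612 0.401  0.0192] 0.0061
[ 0.4688  0.4095 -0.0029] 0.0014
[0.4746 0.4763 0.0443] 0.0028
[0.5653 0.4709 0.0479] 0.0008
[[0.5559 0.3957]
 [0.4752 0.4006]
 [0.4739 0.4742]
 [0.5647 0.4701]] [0.5174 0.4352]
-3.0204553979039375
tip at z.121 [[0.4826 0.4416]]
[[0.561  0.4029]
 [0.4731 0.4109]
 [0.4765 0.4757]
 [0.5654 0.4707]] [0.519  0.4401]
-4.221029002648656
tip at z.121 [[0.4782 0.4435]]
at [-24.4278 478.1956] 0.3427 t 48.8333 rz -0.1  tool d 0.4782 -0.0244 0.1427 F [ 0.4 -0.   0.8] j [ 39.  23.  22.  89.  -0. -56.]
```

```bash
python3 nudge.py '[[0.015,0.026,0.02,0,0,0,0.004],[0.015,0.026,0.02,0,0,0,0.004],[0.015,0.026,0.02,0,0,0,0.004],[0,0,0.036,0,0,0,0.004],[0,0,0.036,0,0,0,0.004]]' | sed -n '2p;4p'
python3 nudge.py '[[0,0,0.036,0,0,0,0.004],[0,0,0.036,0,0,0,0.004],[0,0,0.036,0,0,0,0.004],[0,0,0,0,0,0,0.004],[0,0,0,0,0,0,0.004]]' | sed -n '1,2p;4,5p'
```

```text
tool_pos: [0.4346, 0.4425, 0.2116]
force: [0.0, 0.8, 0.7]
time_s: 49.67
tool_pos: [0.4334, 0.4415, 0.1005]
force: [0.8, 0.7, 0.7]
width: 0.0044
```

```bash
python3 nudge.py '[[0.0015,-0.01,0,0,0,0,0.004],[0.0015,-0.01,0,0,0,0,0.004],[0.0015,-0.01,0,0,0,0,0.004],[0.0015,-0.01,0,0,0,0,0.004]]' | sed -n '1,2p;4p'
python3 nudge.py '[[0.0015,-0.01,0,0,0,0,0.004],[0.0015,-0.01,0,0,0,0,0.004],[0.0015,-0.01,0,0,0,0,0.004],[0.0015,-0.01,0,0,0,0,0.004]]' | sed -n '1,2p;4p'
python3 nudge.py '[[0,-0.005,0,0,0,0,0.004],[0,0,0,0,0,0,0.004],[0,0,0,0,0,0,0.004]]' | sed -n '1,2p;4p'
python3 -c "
from h import *
cv2.imwrite('pics/s2.png',get_image('side')[120:240,200:340])
cv2.imwrite('pics/s2.png',cv2.resize(cv2.imread('pics/s2.png'),None,fx=4,fy=4))"
```

```text
time_s: 50.0
tool_pos: [0.4681, 0.4432, 0.1107]
force: [-39.4, -7.5, 59.3]
time_s: 50.33
tool_pos: [0.5182, 0.439, 0.1035]
force: [0.7, -0.1, 0.1]
time_s: 50.58
tool_pos: [0.5209, 0.4388, 0.1014]
force: [-0.5, 0.6, 0.5]
```

View pics/s2.png

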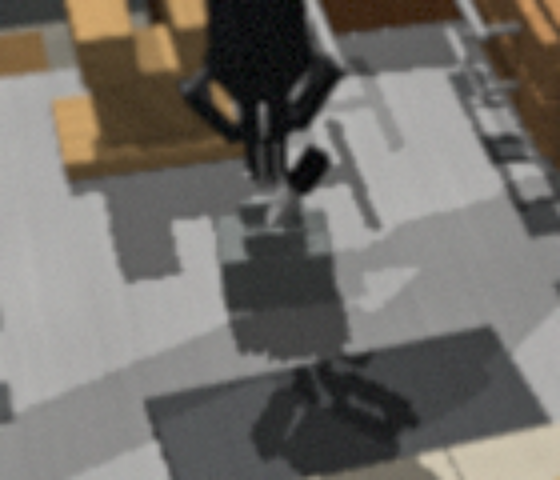

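The grip now leans away from the robot, so the toggle is on. I'll retreat and check.

```bash
python3 nudge.py '[[0,0.025,0,0,0,0,0.004],[0,0.025,0,0,0,0,0.004],[0,0,-0.04,0,0,0,0.004],[0,0,-0.04,0,0,0,0.004],[0,0,-0.04,0,0,0,0.004]]' | sed -n '1,2p;4p'
python3 nudge.py '[[0,0,-0.04,0,0,0,0.004],[0,0,-0.04,0,0,0,0.004],[0,0,0,0,0,0,0.004],[0,0,0,0,0,0,0.004],[0,0,0,0,0,0,0.004]]' | sed -n '1,2p;4p'
python3 -c "
from h import *
a=get_image('side');b=get_image('scene')
cv2.imwrite('pics/f.png',np.hstack([cv2.resize(a[130:430,220:420],None,fx=2,fy=2),cv2.resize(b[170:470,360:560],None,fx=2,fy=2)]))"
```

```text
time_s: 51.05
tool_pos: [0.4676, 0.4334, 0.2208]
force: [1.4, 0.1, 0.3]
time_s: 51.47
tool_pos: [0.4701, 0.4347, 0.3016]
force: [-0.4, 0.0, -0.7]
```

View pics/f.png

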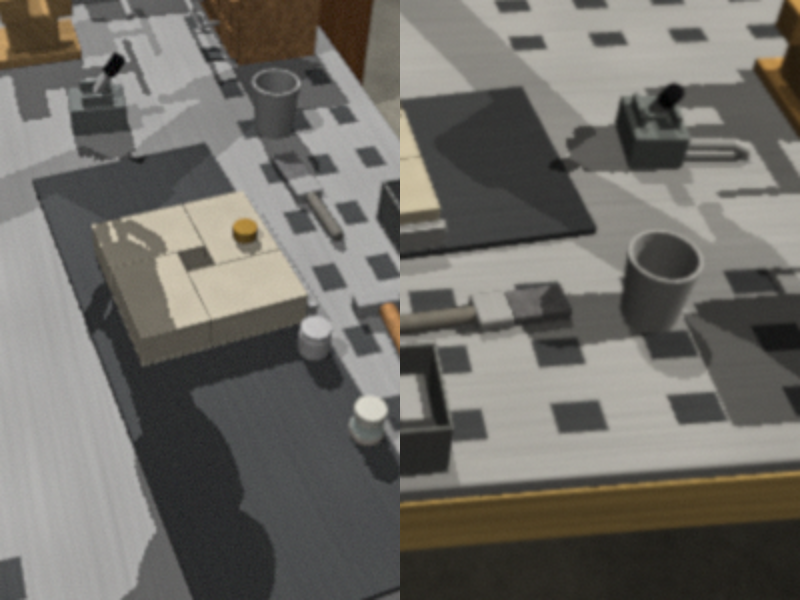

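The pinwheel is closed, the toggle stays on, the bystanders are in place, and the robot is clear.

```bash
python3 -c "
from station import manip, ticket, get_image, camera_info
print(ticket.hand_in())"
```

```text
the job is handed in; nothing more can be done
None
```

The three firebricks are laid as a closed, square pinwheel with the fixed brick against the back fence, the isolator toggle is on, and the tin, jar and disc are where they were; the job was handed in at about 52 s, with one brief force peak of about 70 N as the fingers pushed the toggle over (wrist limit 120 N).

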